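# Catch the soap bars from the dispenser chute and spray them

### The job

Hold the white tub up by its handle under the soap dispenser's chute and push the black paddle with it so that the bars slide out, and catch every one in the tub: none may fall on the bench. Stand the tub with the bars on the spray stand's plate, add the bars from the cutting board to it, and when all the soap is in, press the spray cap fully down and let it spring back. Leave the loofah slices, the scissors and the measuring jug where they are.

Things in the scene. Friction and masses are not known exactly. Their poses are not given: they have to be found in the camera images.
- lip (a point): middle of the lower edge of the dispenser's chute floor, 190 mm above the bench: a narrow steel chute, 54 mm wide inside, falling 24 degrees to this lip; x is level and points uphill, z up. Three soap bars lie in it end to end behind a gate 100 mm above the lip; when it opens all slide out, up to 1 m/s. Below the chute it is clear to 110 mm uphill of the lip, then posts.
- gate (a joint): angle of the dispenser's sprung gate, rad: 0 shut, 0.65 stop; bars begin to pass at 0.3, pass freely above 0.45. The yoke's level axis is 22 mm uphill of the lip and 23 mm above it. Pushing the black paddle under the chute level in the uphill direction lifts the gate, 3 N at most; let go, it springs shut.
- paddle (a point): on the gate's black push paddle, 85 mm from the yoke axis (plate 120 mm wide, 55 to 125 mm from the axis). Shut, it leans 0.25 rad, its lower edge 8 mm downhill of the lip, 92 mm above the bench. Pushed by the far (+x) wall of the tub held with its rim 134 mm above the bench: that wall's outer face goes from 8 mm downhill to 45 mm uphill of the lip for a full opening.
- tub: white plastic tub to catch the bars, loose, 180 to 260 g, 170 mm along its x, 150 mm along y, 70 mm high, walls and floor 4 mm, open at the top; origin at the centre of its underside, z up, handle at its -x end (towards the robot at the start)
- tub_handle (a point): centre of the tub's handle bar, 130 mm from the tub's centre towards -x and 52 mm above its underside: flat upright bar 14 mm thick (along the tub's x), 28 mm tall, 80 mm clear length along y, 38 mm gap between it and the tub's wall, a web to the wall at each end; gripped from above across its thickness
- spot (a point): middle of the fixed steel plate of the spray stand, on its upper face 8 mm above the bench, where the tub is to stand, handle towards -x (towards the robot). The plate measures 210 mm along x, 160 mm along y. A fixed white spray bottle, 62 mm in diameter, stands 140 mm from here along +y, its nozzle pointing over the plate.
- cap (a joint): travel of the sprung spray cap of that bottle, m: 0 up, 0.010 fully down; 3 N to start, 9 N fully down, springs back up by itself
- cap_top (a point): centre of the top of the spray cap, 34 mm in diameter, 233 mm above the bench when up; it is pressed straight down
- chute_bar0_mid (a point): in the chute at the start: bar of hand-made soap, tan, 60 x 40 x 22 mm, 52 g; the point is its centre, x along its 60 mm length, y along its 40 mm width, z up through its 22 mm thickness when it lies flat
- chute_bar1_mid (a point): in the chute at the start: bar of hand-made soap, tan, 60 x 40 x 22 mm, 52 g; the point is its centre, x along its 60 mm length, y along its 40 mm width, z up through its 22 mm thickness when it lies flat
- chute_bar2_mid (a point): in the chute at the start: bar of hand-made soap, tan, 60 x 40 x 22 mm, 52 g; the point is its centre, x along its 60 mm length, y along its 40 mm width, z up through its 22 mm thickness when it lies flat
- board_bar0_mid (a point): at the start on the fixed wooden cutting board (200 x 220 mm, 15 mm thick) at the right, on the robot's side of the dispenser: bar of hand-made soap, tan, 60 x 40 x 22 mm, 52 g; the point is its centre, x along its 60 mm length, y along its 40 mm width, z up through its 22 mm thickness when it lies flat. None if absent (three or four are there).
- board_bar1_mid (a point): at the start on the fixed wooden cutting board (200 x 220 mm, 15 mm thick) at the right, on the robot's side of the dispenser: bar of hand-made soap, tan, 60 x 40 x 22 mm, 52 g; the point is its centre, x along its 60 mm length, y along its 40 mm width, z up through its 22 mm thickness when it lies flat. None if absent (three or four are there).
- board_bar2_mid (a point): at the start on the fixed wooden cutting board (200 x 220 mm, 15 mm thick) at the right, on the robot's side of the dispenser: bar of hand-made soap, tan, 60 x 40 x 22 mm, 52 g; the point is its centre, x along its 60 mm length, y along its 40 mm width, z up through its 22 mm thickness when it lies flat. None if absent (three or four are there).
- board_bar3_mid (a point): at the start on the fixed wooden cutting board (200 x 220 mm, 15 mm thick) at the right, on the robot's side of the dispenser: bar of hand-made soap, tan, 60 x 40 x 22 mm, 52 g; the point is its centre, x along its 60 mm length, y along its 40 mm width, z up through its 22 mm thickness when it lies flat. None if absent (three or four are there).
- slice_a: bystander, leave it where it is: slice of loofah, 68 mm across, 28 mm high, near the robot
- slice_b: bystander, leave it where it is: slice of loofah, 68 mm across, 28 mm high, behind the tub
- scissors: bystander, leave it where it is: scissors with orange handles, 150 mm, lying near the robot
- jug: bystander, leave it where it is: clear measuring jug, 84 mm across, 100 mm high, at the back left
Things that resemble listed ones, but are neither listed nor needed, are in the scene too. What is shaped like the part that bears board_bar1_mid but pink or red is not meant.

How it is judged:
By the outcome, as a careful person would: the job done as asked, in the order asked, and still so for the second after the job is handed in, with the robot touching nothing.
Of board_bar0, board_bar1, board_bar2, board_bar3 only 3 to 4 are there at a start; the rules pass over those that are not, and their reading is None.
At some moment in a run one of board_bar0, board_bar1, board_bar2, board_bar3 may be knocked a few centimetres aside while the robot is not near it.
It also fails if it takes over 210 s, if anything falls off the work surface, if the arm or the gripper's body presses on something with over 40 N, if the wrist force passes 120 N, or if a joint passes its speed limit or range.

### The arm

A 6-joint arm with a two-finger parallel gripper is mounted at the origin on the work surface. World frame = base frame: x ahead of the robot, y to its left, z up, the work surface at z = 0. Lengths are in m, angles in degrees, forces in N, time in s.
With the tool pointing down it reaches from about 0.25 to 0.725 m from the base axis. Payload 9.7 kg.
Tool frame: the origin (TCP) lies midway between the tips of the shut fingers; the grasp point (between the pads) lies 19 mm behind it; z points along the fingers, y is the line along which they close (so a half turn about z gives the same grasp; the last joint's range is limited). The gripper opens to 85 mm and grips with 20 to 120 N. Pads are 22 mm wide; open, the fingers measure 114 mm over their backs; the gripper's body (76 mm by 85 mm) begins 54 mm behind the grasp point. The pads swing forward as they close: fully open they stand 13 mm farther back than shut.
Start: joints at [67.093, 4.979, 10.078, 95.1, 0, 90], TCP at [0.214, 0.507, 0.231] pointing down, gripper open.
Joint ranges: [-179.16, 179.16], [-48.56, 103.87], [-65.8, 70.77], [-126.05, 130.52], [-82.76, 87.17], [-180, 180]. Speed limits (degrees/s): [127.2, 127.2, 147.25, 180, 180, 180].

### API

Orientations are given as [roll, pitch, yaw] about the fixed x, y, z axes, in that order (R = Rz(yaw) Ry(pitch) Rx(roll)).
In Python, from workcell import bot gives the robot as it stands. The module is installed in compiled form; this text tells all that it offers.
- The arm moves only by the tool send_rows, never from a script. Its argument "moves" is one flat list of numbers, 7 for each row, row after row: the shift along the world's x, y, z normalised to -1 to 1, where 1 is 0.025 m, then the turn, a rotation vector about the world's x, y, z normalised to -1 to 1, where 1 is 0.15 rad, then the closure, from -1 (fully open) to 1 (shut), so that 0 is half open. A call has 1 to 8 rows; each row shifts and turns the commanded pose from where the row before left it; what a row does not reach is not made up. A row lasts 1/8 s, in which the tool goes at most 62.5 mm and 10.7 degrees, less where a joint would pass 70% of its speed; a pose out of reach is approached as far as the arm can. A call with a number of a shift or a turn outside -1 to 1 is refused whole. A call with a gripper value outside its range is refused whole. The fingers move at their own pace and stop on an object; "squeeze" is the grip in N (left out, the last holds). Time passes only in rows, so rows that do not move let the fingers close. It gives the time, the measured TCP pose, the force, the opening and the grip force at its end, in the units of the state.
- bot.get_obs(): the state, without advancing time (a new reading comes with each control period).
- bot.camera(name): name is "scene" or "top" or "wrist"; returns a dict with "color" (384x512x3 uint8, red, green, blue), "camera_matrix" (3x3 intrinsics, pixels), "R" (3x3) and "t" (3): a world point X has camera coordinates R X + t. Camera axes: x right, y down, z forward; pixel columns grow to the right and rows downward; lengths in m; the calibration is good to about 2 mm. A picture is of the moment at which its call begins. There is no depth.
- bot.job_done(): hands the job in; it is judged then, once.
Trained networks look in the newest picture that a camera, given by its name, has taken for a name from the list of things; names that differ only in an ending like _2 or _b are one class to them, and where a whole thing is asked for, a point or a joint stands for the part that bears it (a point fixed in the world has none). Each returns a list of dicts, best first, with "p" (0 to 1); they miss things now and then, are a little off and sometimes report something else, mostly with a low value. They report only what shows in the picture. A call takes as long as a camera call. They do not tell look-alikes from the thing itself.
- bot.boxes_of(camera, query): "extent" ([left, top, right, bottom] in pixels, round what is visible of it).
- bot.trace(camera, query): "region" (384x512 bool, what is visible of it) and "extent" ([left, top, right, bottom] in pixels, round what is visible of it).
- bot.landmark_of(camera, query): "pixel" ([column, row] in pixels: a listed point, or the origin of a listed thing).
The state is a dict: "time": time; "q": joint angles; "qd": joint speeds; "joint_efforts": joint torques, N m; "ee_pos": TCP position; "tcp_rot": TCP orientation; "wrist_force": force on the tool from outside, world axes, zero at the start; "torque": the same for the moment, N m; "opening": finger opening in m; "grasp_force": force on a finger pad.
Only numpy, scipy, OpenCV 4.12 (cv2) and the standard library are available. Lean on these libraries where they do the work, as an engineer would, in place of code of your own. Each camera call takes 0.05 s, during which the arm holds its last target. There are 200 camera calls.

## Working session

There is one attempt and no reset: what is moved stays moved. The work goes in short steps, Python scripts to look and compute and a tool call to move; the robot and the scene stay as the last step left them, time stands still between calls to the robot, and variables do not carry over. Pictures are saved under pics/ and viewed, at most 14 in all, crops included, and the job is handed in when it is done.

Besides the shell and the picture viewer there is one more tool, called after "Request:" as a command line: name --argument value ..., lists and objects as JSON in quotes. send_rows: Moves the arm, as the interface text tells. Its arguments: {"type":"object","properties":{"moves":{"type":"array"},"squeeze":{"type":"number"}},"required":["moves"]}

```bash
mkdir -p pics
cat > h.py <<'E'
import numpy as np, cv2
from workcell import bot
def ray(c,px):
    d=c["R"].T@np.linalg.inv(c["camera_matrix"])@np.array([px[0],px[1],1.]); o=-c["R"].T@c["t"]; return o,d
def at(c,px,z):
    o,d=ray(c,px); return o+d*(z-o[2])/d[2]
def proj(c,X):
    p=c["camera_matrix"]@(c["R"]@np.array(X)+c["t"]); return p[:2]/p[2]
def save(c,n,crop=None,s=1):
    im=c["color"][...,::-1]
    if crop: im=im[crop[1]:crop[3],crop[0]:crop[2]]
    cv2.imwrite("pics/"+n,cv2.resize(im,None,fx=s,fy=s,interpolation=cv2.INTER_CUBIC))
E
python3 - <<'E'
from h import *
np.set_printoptions(precision=3,suppress=True)
s=bot.camera("scene");t=bot.camera("top")
a=np.hstack([s["color"]]);save(s,"s0.png",None,1.55);save(t,"t0.png",None,1.55)
Z=dict(lip=.19,tub_handle=.052,spot=.008,cap_top=.233,board_bar0_mid=.026,paddle=.12,slice_a=0,jug=0,scissors=0,tub=0,chute_bar0_mid=.25)
for cn,c in(("scene",s),("top",t)):
    print(cn,"pos",-c["R"].T@c["t"])
    for q,z in Z.items():
        for r in bot.landmark_of(cn,q):
            print(q,round(r["p"],2),np.round(r["pixel"]),at(c,r["pixel"],z))
E
```

```text
scene pos [ 0.934 -0.462  0.99 ]
lip 0.71 [276. 224.] [ 0.608 -0.074  0.19 ]
tub_handle 0.81 [259. 210.] [ 0.48  -0.007  0.052]
tub_handle 0.68 [317. 176.] [0.524 0.225 0.052]
spot 0.56 [318. 177.] [0.51  0.26  0.008]
cap_top 0.64 [337. 103.] [0.456 0.381 0.233]
board_bar0_mid 0.55 [199. 261.] [ 0.464 -0.246  0.026]
board_bar0_mid 0.42 [385. 195.] [0.726 0.335 0.026]
paddle 0.76 [279. 236.] [ 0.612 -0.065  0.12 ]
paddle 0.46 [256. 181.] [0.43  0.031 0.12 ]
slice_a 0.64 [347. 220.] [0.686 0.186 0.   ]
slice_a 0.38 [257. 181.] [ 0.359  0.103 -0.   ]
jug 0.68 [385. 197.] [0.725 0.353 0.   ]
scissors 0.83 [257. 179.] [ 0.356  0.107 -0.   ]
tub 0.71 [200. 262.] [ 0.457 -0.24   0.   ]
tub 0.65 [295. 245.] [ 0.623  0.001 -0.   ]
chute_bar0_mid 0.66 [278. 250.] [ 0.684 -0.154  0.25 ]
chute_bar0_mid 0.42 [171. 280.] [ 0.565 -0.368  0.25 ]
top pos [ 0.35  -0.037  1.325]
lip 0.58 [272. 153.] [ 0.614 -0.072  0.19 ]
tub_handle 0.78 [251. 197.] [ 0.48  -0.001  0.052]
spot 0.69 [184. 190.] [0.507 0.25  0.008]
cap_top 0.54 [126. 197.] [0.455 0.381 0.233]
cap_top 0.17 [343. 203.] [ 0.45  -0.289  0.233]
board_bar0_mid 0.48 [320. 200.] [ 0.477 -0.255  0.026]
paddle 0.69 [274. 155.] [ 0.621 -0.08   0.12 ]
paddle 0.55 [124. 196.] [0.471 0.431 0.12 ]
slice_a 0.83 [276. 229.] [ 0.368 -0.094  0.   ]
slice_a 0.65 [202. 141.] [0.697 0.193 0.   ]
jug 0.65 [160. 135.] [ 0.719  0.353 -0.   ]
scissors 0.64 [223. 230.] [0.363 0.101 0.   ]
scissors 0.64 [249. 198.] [0.482 0.008 0.   ]
tub 0.61 [250. 164.] [0.613 0.008 0.   ]
tub 0.16 [269. 154.] [ 0.652 -0.064  0.   ]
chute_bar0_mid 0.59 [126. 195.] [0.46  0.376 0.25 ]
chute_bar0_mid 0.5 [303. 124.] [ 0.693 -0.164  0.25 ]
chute_bar0_mid 0.31 [223. 230.] [0.359 0.074 0.25 ]
```

View pics/s0.png

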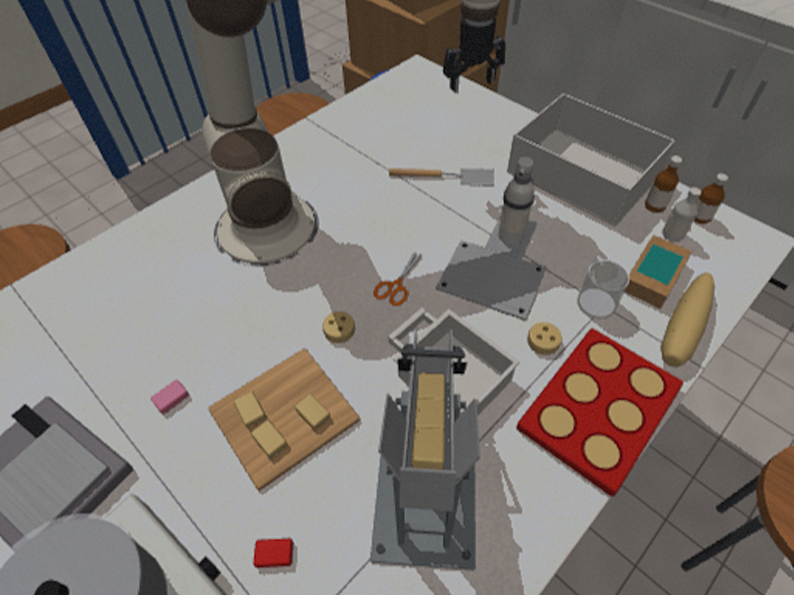

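View pics/t0.png

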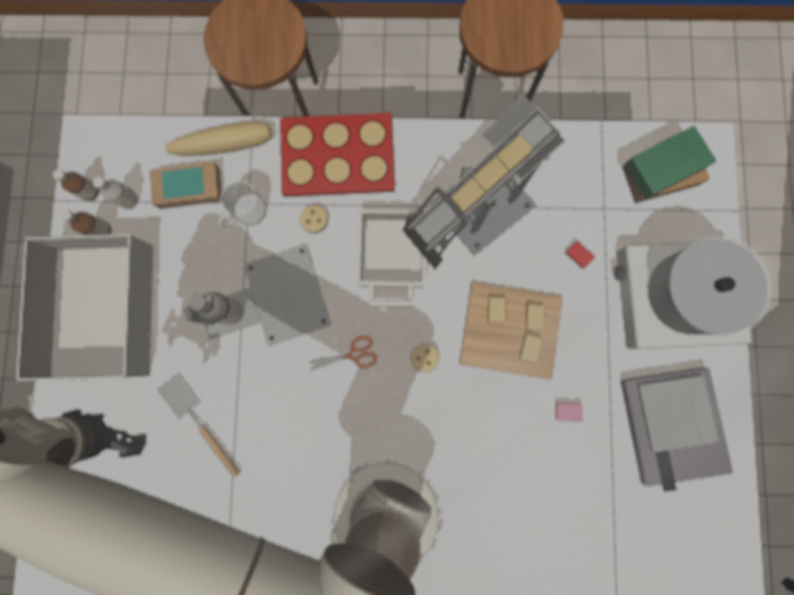

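Top view (native px): the tub is at (252,160) with its handle at (251,190). The chute lip is at about (275,155), running uphill to (355,80). The plate is at (185,190) and the spray cap at (126,197). The board bars are at (320,199), (345,204) and (343,224). Look-alikes to leave alone are the pink bar (367,265), the red bar (374,164), the red mould's bars (216,100), the amber and white bottles at far left, and the grey tray (55,198).

Run:
```python
from h import *
np.set_printoptions(precision=3,suppress=True)
o=bot.get_obs();print(o["tcp_rot"],o["opening"],o["time"])
C={n:bot.camera(n) for n in("scene","top")}
for n,c in C.items():
    for q,z in(("board_bar0_mid",.037),("chute_bar0_mid",.25),("spot",.008),("tub",.07),("tub_handle",.066)):
        for r in bot.trace(n,q)[:6]:
            ys,xs=np.where(r["region"])
            if len(xs)<20: continue
            P=np.array([at(c,p,z)[:2] for p in zip(xs,ys)],np.float32)
            (cx,cy),(w,h),a=cv2.minAreaRect(P*1000)
            print(n,q,round(r["p"],2),np.round(r["extent"]),"cen",P.mean(0),"rect",np.round([cx,cy,w,h,a],1))
# chute bars: tan pixels on chute, top view
c=C["top"];im=c["color"].astype(int)
save(c,"crop.png",(225,60,395,250),3.1)
```

```text
[-179.998    0.001  157.095] 0.08520102835062439 1.2
scene board_bar0_mid 0.68 [190. 252. 214. 274.] cen [ 0.484 -0.252] rect [ 483.3 -252.5   42.9   67.9   86.5]
scene chute_bar0_mid 0.57 [267. 242. 285. 255.] cen [ 0.679 -0.15 ] rect [ 678.4 -149.8   39.1   41.7   41.4]
scene spot 0.89 [281.  98. 353. 207.] cen [0.48  0.324] rect [450.6 420.  211.  528.1  19.1]
scene tub 0.77 [252. 197. 335. 263.] cen [0.616 0.017] rect [599.   -8.2 234.9 184.3   2.4]
scene tub_handle 0.72 [253. 197. 337. 267.] cen [0.615 0.021] rect [598.3  -6.6 235.5 185.4   0.6]
top board_bar0_mid 0.73 [314. 190. 324. 208.] cen [ 0.478 -0.252] rect [ 478.2 -253.1   61.9   40.     1.1]
top board_bar0_mid 0.4 [257. 120. 303. 173.] cen [ 0.669 -0.102] rect [ 676.2 -107.7  129.9  161.6   50.9]
top chute_bar0_mid 0.78 [290. 113. 312. 135.] cen [ 0.689 -0.16 ] rect [ 688.7 -160.2   41.8   60.9   44.3]
top chute_bar0_mid 0.49 [140. 118. 170. 145.] cen [0.66  0.295] rect [664.1 293.3  96.   97.3   3.6]
top spot 0.6 [120. 160. 215. 224.] cen [0.495 0.295] rect [480.5 325.7 210.3 331.1  20.5]
top tub 0.74 [228. 134. 277. 200.] cen [0.598 0.005] rect [592.4  -3.6 233.8 164.4   0.9]
top tub_handle 0.82 [229. 134. 275. 195.] cen [0.598 0.006] rect [593.4  -2.8 228.4 157.8   1.7]
top tub_handle 0.7 [140. 115. 166. 145.] cen [0.715 0.352] rect [718.4 350.4 109.7 109.4   0.9]
```

View pics/crop.png

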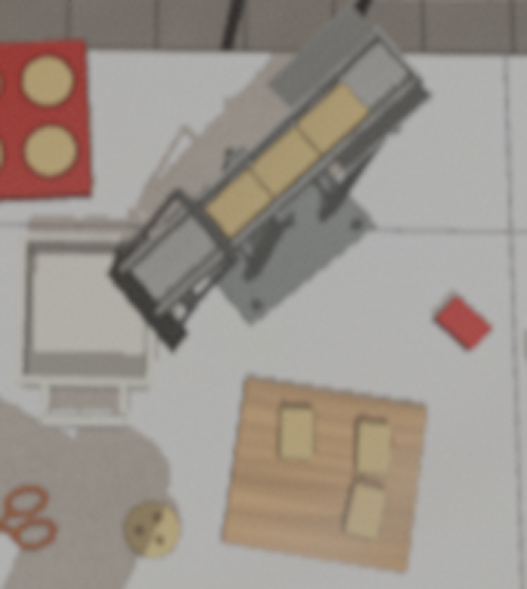

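Request:
send_rows --moves '[0.5,-0.95,0.5,0,0,-0.37,0,0.5,-0.95,0.5,0,0,-0.37,0,0.5,-0.95,0,0,0,-0.37,0,0.5,-0.95,0,0,0,-0.37,0,0.5,-0.95,0,0,0,-0.37,0,0.5,-0.95,0,0,0,-0.37,0,0.5,-0.95,0,0,0,-0.37,0,0.5,-0.95,0,0,0,-0.37,0]'

```text
time: 2.8
ee_pos: [0.3144, 0.3158, 0.2564]
tcp_rot: [180.0, 0.0, 131.6]
wrist_force: [-0.4, -0.3, -0.1]
opening: 0.0427
grasp_force: 0.0
```

Request:
send_rows --moves '[0.5,-0.95,0,0,0,-0.37,0,0.5,-0.95,0,0,0,-0.37,0,0.5,-0.95,0,0,0,-0.37,0,0.5,-0.95,0,0,0,-0.37,0,0.5,-0.95,0,0,0,-0.37,0,0.5,-0.95,0,0,0,-0.37,0,0.5,-0.95,0,0,0,-0.37,0,0.5,-0.95,0,0,0,-0.37,0]'

```text
time: 3.8
ee_pos: [0.4144, 0.1258, 0.2564]
tcp_rot: [180.0, 0.0, 106.1]
wrist_force: [0.7, 0.6, -0.2]
opening: 0.0424
grasp_force: 0.0
```

Request:
send_rows --moves '[0.5,-0.95,0,0,0,-0.37,0,0.5,-0.95,0,0,0,-0.37,0,0.2,-0.95,0,0,0,-0.37,0,0,-0.95,0,0,0,-0.37,0,0,-0.9,0,0,0,-0.37,0,0,0,0,0,0,0,0]'

```text
time: 4.55
ee_pos: [0.444, 0.0082, 0.2564]
tcp_rot: [180.0, 0.0, 90.2]
wrist_force: [-0.6, 1.5, -0.6]
opening: 0.0426
grasp_force: 0.0
```

Run:
```python
from h import *
np.set_printoptions(precision=3,suppress=True)
o=bot.get_obs();print(o["q"],o["ee_pos"],o["tcp_rot"],o["opening"])
c=bot.camera("wrist");print("cam",-c["R"].T@c["t"]);save(c,"w1.png",None,1.5)
for q,z in(("tub_handle",.052),("tub",0),("lip",.19),("paddle",.118)):
  for r in bot.landmark_of("wrist",q): print(q,r["p"],r["pixel"],at(c,r["pixel"],z))
# chute direction
t=bot.camera("top"); save(t,"x.png")
L=at(t,(296.3,130.6),.2525);U=at(t,(338.5,92.3),.3255);print(L,U,np.degrees(np.arctan2(*(U-L)[1::-1])),np.linalg.norm((U-L)[:2]))
```

```text
[ 1.061 -8.781 -0.496 98.276 -0.002 90.859] [0.444 0.008 0.256] [179.991   0.001  90.202] 0.04259789210228388
cam [0.444 0.077 0.398]
tub_handle 0.79 [291.3, 171.9] [0.483 0.003 0.052]
tub 0.72 [378.4, 167.2] [ 0.612 -0.001  0.   ]
lip 0.62 [455.5, 293.1] [ 0.609 -0.071  0.19 ]
paddle 0.96 [419.0, 257.1] [ 0.618 -0.077  0.118]
[ 0.67  -0.143  0.252] [ 0.766 -0.259  0.326] -50.35068459376167 0.1502264966762293
```

View pics/w1.png

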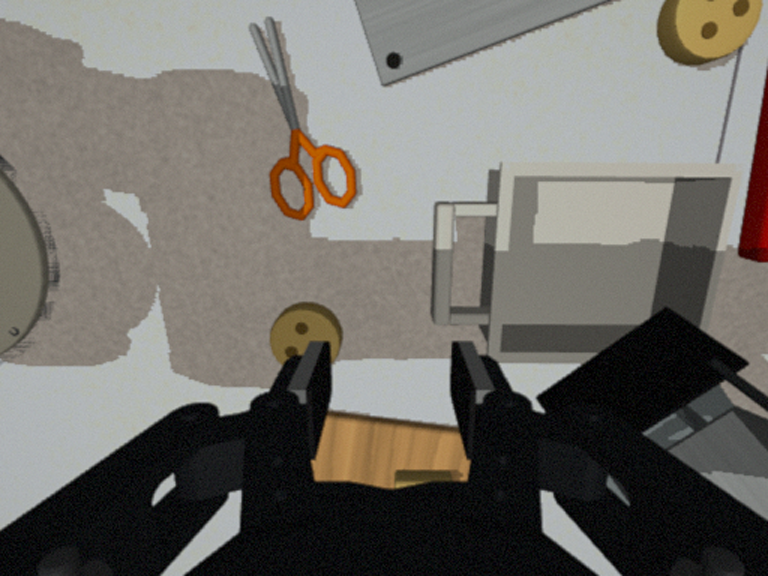

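Run:
```python
from h import *
np.set_printoptions(precision=4,suppress=True)
c=bot.camera("wrist")
p=lambda x,y,z:at(c,(x/1.5,y/1.5),z)
print("handle",p(444.5,263,.066),p(444,203,.066),p(444,323,.066))
print("rim corners",p(500,163,.07),p(738,165,.07),p(490,358,.07))
for z in(.092,.16):
  A=p(540,398,z);B=p(665,308,z);D=p(747,362,z)
  print(z,A,B,D,"len",np.linalg.norm(B-A),"uphill",np.degrees(np.arctan2(*(B-A)[1::-1]))-90)
```

```text
handle [0.4876 0.0038 0.066 ] [0.4853 0.0506 0.066 ] [ 0.4893 -0.0468  0.066 ]
rim corners [0.5248 0.0802 0.07  ] [0.7001 0.0801 0.07  ] [ 0.5284 -0.0761  0.07  ]
0.092 [ 0.5653 -0.1004  0.092 ] [ 0.6516 -0.0238  0.092 ] [ 0.7237 -0.0678  0.092 ] len 0.11538570659209417 uphill -48.430322053525046
0.16 [ 0.5383 -0.0607  0.16  ] [ 0.6054 -0.0011  0.16  ] [ 0.6616 -0.0353  0.16  ] len 0.08976628191587072 uphill -48.43032205352503
```

Request:
send_rows --moves '[0.8,-0.12,-0.5,0,0,0,0.2,0.8,-0.12,-1,0,0,0,0.2,0,0,-1,0,0,0,0.2,0,0,-1,0,0,0,0.2,0,0,-1,0,0,0,0.2,0,0,-1,0,0,0,0.2,0,0,0,0,0,0,0.2]'

```text
time: 5.78
ee_pos: [0.483, 0.0034, 0.1172]
tcp_rot: [-179.8, 0.0, 90.4]
wrist_force: [0.5, 0.4, -0.4]
opening: 0.034
grasp_force: 0.0
```

Run:
```python
from h import *
c=bot.camera("wrist");o=bot.get_obs();print(o["ee_pos"],o["opening"])
for q,z in(("tub_handle",.052),("tub",0)):
  for r in bot.landmark_of("wrist",q): print(q,r["p"],r["pixel"],at(c,r["pixel"],z))
save(c,"w2.png",None,1.2)
```

```text
[0.48370324 0.00343627 0.11867227] 0.03421499564282815
tub_handle 0.63 [261.2, 205.6] [0.48400724 0.00183632 0.052     ]
tub 0.91 [400.2, 192.7] [ 0.614976  -0.0020648  0.       ]
tub 0.32 [118.3, 68.8] [0.36319756 0.10452997 0.        ]
```

View pics/w2.png

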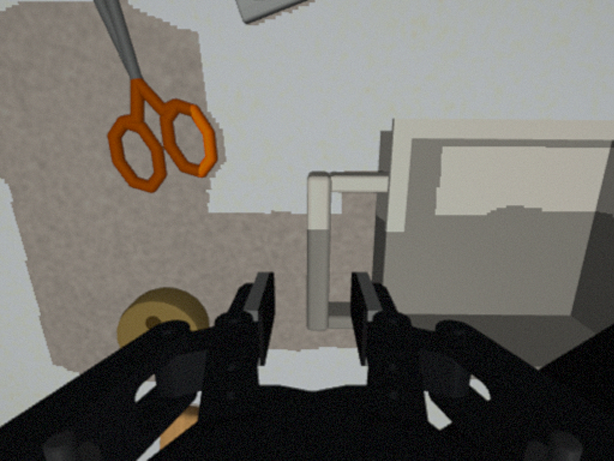

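Picture: the open fingers straddle the handle (handle at (318,250), fingers centred at 313), and the gap to the wall is clear. Descending and gripping.

Request:
send_rows --moves '[0,0,-1,0,0,0,0.2,0,-0.03,-1,0,0,0,0.2,0,0,-1,0,0,0,0.2,0,0,-0.35,0,0,0,0.2,0,0,0,0,0,0,0.2,0,0,0,0,0,0,1,0,0,0,0,0,0,1,0,0,0,0,0,0,1]' --squeeze 110

```text
time: 6.92
ee_pos: [0.485, 0.0023, 0.0366]
tcp_rot: [179.9, 0.0, 90.3]
wrist_force: [-1.4, -0.3, 6.5]
opening: 0.0124
grasp_force: 107.7
```

Request:
send_rows --moves '[0,0,0,0,0,0,1,0,0,0,0,0,0,1,0,0,0.4,0,0,0,1,0,0,0,0,0,0,1]'

```text
time: 7.42
ee_pos: [0.4845, 0.0024, 0.0461]
tcp_rot: [179.9, -0.0, 90.3]
wrist_force: [0.6, 0.4, -2.3]
opening: 0.0126
grasp_force: 107.4
```

Request:
send_rows --moves '[-0.5,0.6,0.05,0,0,0,1,-0.7,0.8,0,0,0,0,1,-0.7,0.8,0,0,0,0,1,-0.7,0.8,0.5,0,0,0,1,-0.7,0.8,0.6,0,0,0,1,0,0,0.6,0,0,0,1,0,0,0.4,0,0,0,1,0,0,0,0,0,0,1]'

```text
time: 8.43
ee_pos: [0.4022, 0.0972, 0.0993]
tcp_rot: [179.9, -0.0, 90.3]
wrist_force: [0.2, 0.1, -1.9]
opening: 0.0125
grasp_force: 107.6
```

Request:
send_rows --moves '[0,0,0,0,0,-0.71,1,0,0,0,0,0,-0.71,1,0,0,0,0,0,-0.71,1,0,0,0,0,0,-0.71,1,0,0,0,0,0,-0.71,1,0,0,0,0,0,-0.71,1,0,0,0,0,0,-0.71,1,0,0,0,0,0,-0.71,1]'

```text
time: 9.43
ee_pos: [0.4016, 0.0969, 0.098]
tcp_rot: [-180.0, 0.1, 41.2]
wrist_force: [-0.3, 0.3, -2.6]
opening: 0.012
grasp_force: 107.6
```

Request:
send_rows --moves '[0,0,0,0,0,0,1,0,0,0,0,0,0,1]'

```text
time: 9.68
ee_pos: [0.4016, 0.0971, 0.0984]
tcp_rot: [-180.0, 0.0, 41.6]
wrist_force: [-0.6, 0.2, -2.4]
opening: 0.0123
grasp_force: 107.7
```

Run:
```python
from h import *
np.set_printoptions(precision=4,suppress=True)
o=bot.get_obs();print(o["ee_pos"],o["tcp_rot"],o["q"],o["wrist_force"])
c=bot.camera("wrist");t=bot.camera("top");s=bot.camera("scene")
save(s,"s3.png",(190,120,350,300),3.2)
uz=o["ee_pos"][2]-.0366
for n,k in(("wrist",c),("top",t),("scene",s)):
 for q,z in(("tub_handle",uz+.052),("tub",uz),("lip",.19),("paddle",.118)):
  for r in bot.landmark_of(n,q)[:2]: print(n,q,round(r["p"],2),r["pixel"],at(k,r["pixel"],z))
save(c,"w3.png",None,1.5)
```

```text
[0.4016 0.0971 0.0984] [-179.9779    0.0281   41.6001] [ 13.5951 -14.4993 -22.784   81.7505   0.0063 151.995 ] [-0.6268  0.2    -2.3713]
wrist tub_handle 0.6 [258.4, 259.3] [0.4    0.0963 0.1138]
wrist tub 0.65 [451.5, 221.5] [ 0.4848 -0.0006  0.0618]
top tub_handle 0.75 [221.4, 218.6] [0.3989 0.0957 0.1138]
top tub_handle 0.34 [341.0, 222.0] [ 0.3954 -0.3094  0.1138]
top tub 0.61 [250.4, 195.3] [0.486  0.0003 0.0618]
top lip 0.67 [273.0, 149.2] [ 0.6249 -0.074   0.19  ]
top lip 0.6 [200.1, 142.5] [0.6435 0.1655 0.19  ]
top paddle 0.76 [272.0, 157.7] [ 0.6122 -0.0733  0.118 ]
scene tub_handle 0.6 [259.7, 167.8] [0.3955 0.0825 0.1138]
scene tub 0.72 [262.5, 210.5] [ 0.492  -0.0058  0.0618]
scene lip 0.97 [277.1, 220.7] [ 0.6031 -0.0659  0.19  ]
scene paddle 0.68 [279.2, 236.0] [ 0.6113 -0.0634  0.118 ]
```

View pics/w3.png

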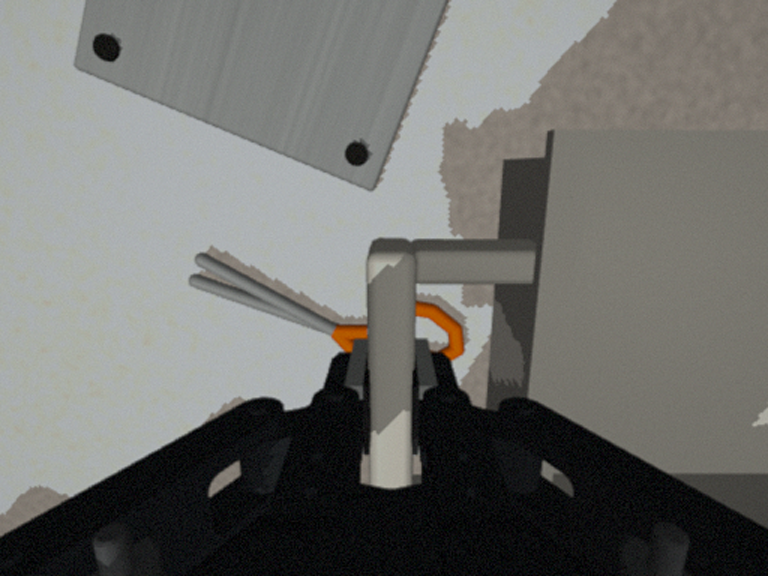

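View pics/s3.png

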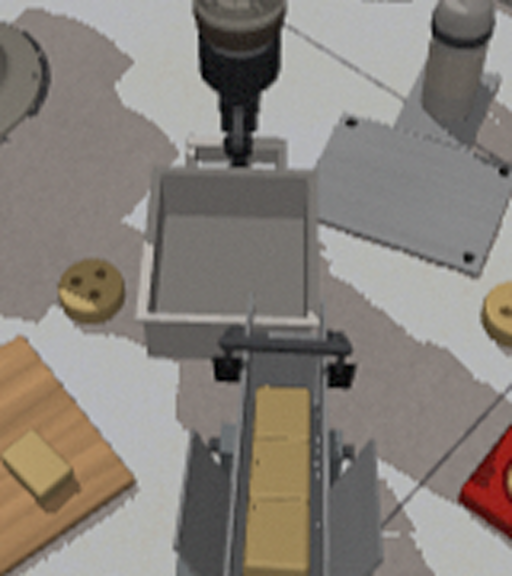

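Request:
send_rows --moves '[0.47,0.41,0.03,0,0,-0.06,1,0.48,0.42,0.03,0,0,-0.06,1,0.48,0.42,0.02,0,0,0,1,0,0,0,0,0,0,1,0.3,-0.34,0,0,0,0,1,0.3,-0.34,0,0,0,0,1,0.25,-0.29,0,0,0,0,1,0,0,0,0,0,0,1]'

```text
time: 11.42
ee_pos: [0.459, 0.1035, 0.1008]
tcp_rot: [180.0, -0.0, 40.4]
wrist_force: [-0.4, 0.2, -2.6]
opening: 0.0122
grasp_force: 107.7
```

Run:
```python
from h import *
np.set_printoptions(precision=4,suppress=True)
o=bot.get_obs();print(o["ee_pos"],o["tcp_rot"],o["wrist_force"]);p=o["ee_pos"]
print("u",p[0]*.656-p[1]*.755,"v",p[0]*.755+p[1]*.656)
s=bot.camera("scene");t=bot.camera("top")
a=s["color"][150:270,215:345];b=t["color"][105:225,205:335]
im=np.hstack([cv2.resize(x,None,fx=3,fy=3,interpolation=2) for x in(a,b)])
cv2.imwrite("pics/st4.png",im[...,::-1])
```

```text
[0.459  0.1035 0.1008] [179.9985  -0.0016  40.3787] [-0.4075  0.2126 -2.5584]
u 0.22290818236697146 v 0.41444034328070056
```

View pics/st4.png

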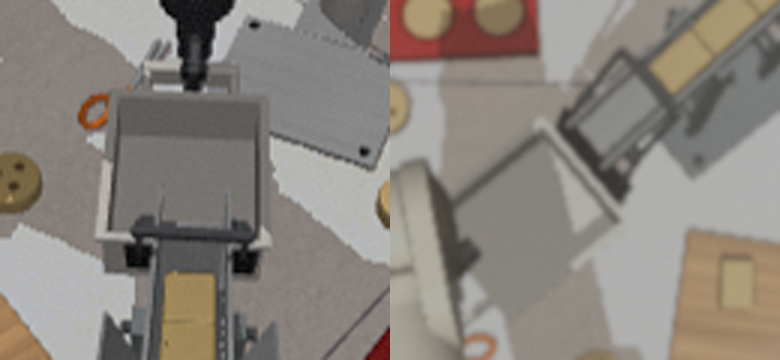

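Request:
send_rows --moves '[0.16,-0.18,0,0,0,0,1,0.16,-0.18,0,0,0,0,1,0,0,0,0,0,0,1]'

```text
time: 11.9
ee_pos: [0.4668, 0.0951, 0.1007]
tcp_rot: [-180.0, 0.0, 40.5]
wrist_force: [-0.5, 1.4, -1.4]
opening: 0.012
grasp_force: 107.7
```

Request:
send_rows --moves '[0.1,-0.11,0,0,0,0,1,0,0,0,0,0,0,1]'

```text
time: 12.15
ee_pos: [0.4692, 0.0925, 0.1007]
tcp_rot: [-180.0, 0.0, 40.5]
wrist_force: [-0.9, 0.3, -3.1]
opening: 0.0124
grasp_force: 107.6
```

Request:
send_rows --moves '[0.1,-0.11,0,0,0,0,1,0,0,0,0,0,0,1]'

```text
time: 12.4
ee_pos: [0.4717, 0.0897, 0.1008]
tcp_rot: [180.0, 0.0, 40.5]
wrist_force: [-0.8, 0.2, -2.6]
opening: 0.0126
grasp_force: 107.6
```

Request:
send_rows --moves '[0.47,-0.54,0,0,0,0,1,0.47,-0.54,0,0,0,0,1,0,0,0,0,0,0,1,0,0,0,0,0,0,1,0,0,0,0,0,0,1]'

```text
time: 13.02
ee_pos: [0.4948, 0.0631, 0.1007]
tcp_rot: [-180.0, 0.0, 40.5]
wrist_force: [-1.2, 1.8, -2.2]
opening: 0.0121
grasp_force: 107.7
```

Run:
```python
from h import *
o=bot.get_obs();print(o["ee_pos"],o["tcp_rot"],o["wrist_force"])
s=bot.camera("scene");t=bot.camera("top")
a=s["color"][150:270,215:345];b=t["color"][105:225,205:335]
im=np.hstack([cv2.resize(x,None,fx=3,fy=3,interpolation=2) for x in(a,b)])
cv2.imwrite("pics/st5.png",im[...,::-1])
```

```text
[0.49477333 0.06309185 0.10068871] [-1.79979275e+02  1.51455146e-02  4.04762199e+01] [-1.21008746  1.78723368 -2.21214951]
```

View pics/st5.png

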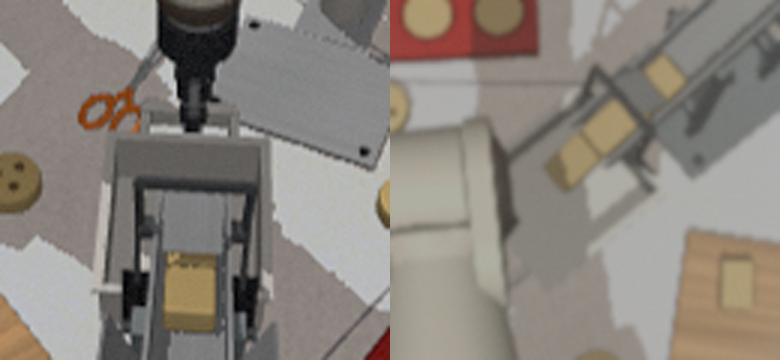

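Gate open. The first bar has just left the lip over the tub and the other two are sliding. I'll hold here.

Request:
send_rows --moves '[0,0,0,0,0,0,1,0,0,0,0,0,0,1,0,0,0,0,0,0,1,0,0,0,0,0,0,1,0,0,0,0,0,0,1,0,0,0,0,0,0,1,0,0,0,0,0,0,1,0,0,0,0,0,0,1]'

```text
time: 14.12
ee_pos: [0.4951, 0.0629, 0.1008]
tcp_rot: [-180.0, 0.0, 40.5]
wrist_force: [-1.9, 1.8, -6.2]
opening: 0.0123
grasp_force: 110.7
```

Run:
```python
from h import *
o=bot.get_obs();print(o["ee_pos"],o["tcp_rot"],o["wrist_force"])
s=bot.camera("scene");t=bot.camera("top")
a=s["color"][150:270,215:345];b=t["color"][85:205,235:365]
im=np.hstack([cv2.resize(x,None,fx=3,fy=3,interpolation=2) for x in(a,b)])
cv2.imwrite("pics/st6.png",im[...,::-1])
```

```text
[0.49505557 0.06287335 0.10078663] [-1.79997215e+02  9.98571554e-04  4.04660643e+01] [-1.87301619  1.7635843  -6.24042935]
```

View pics/st6.png

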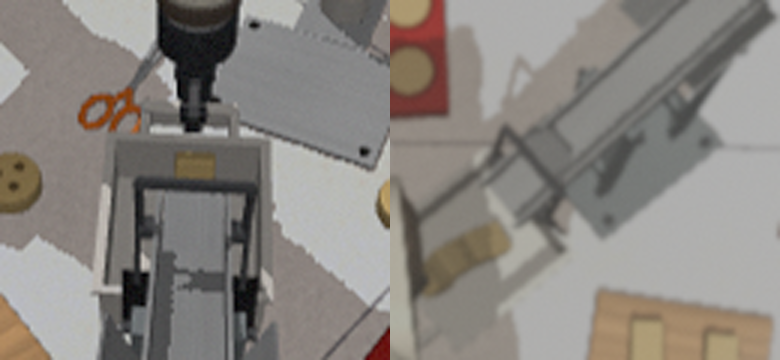

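Chute is empty and all three bars are in the tub (top crop (460,260)). Backing off downhill.

Request:
send_rows --moves '[-0.4,0.46,0,0,0,0,1,-0.53,0.6,0,0,0,0,1,-0.53,0.6,0,0,0,0,1,-0.53,0.6,0.2,0,0,0,1,-0.53,0.6,0.2,0,0,0,1,-0.4,0.3,0,0,0,0,1,-0.3,0,0,0,0,0,1,0,0,0,0,0,0,1]'

```text
time: 15.22
ee_pos: [0.4141, 0.1417, 0.1107]
tcp_rot: [180.0, 0.0, 40.5]
wrist_force: [-0.4, -0.7, -3.9]
opening: 0.0124
grasp_force: 111.1
```

Run:
```python
from h import *
np.set_printoptions(precision=4,suppress=True)
o=bot.get_obs();print(o["ee_pos"],o["tcp_rot"],o["wrist_force"])
s=bot.camera("scene");t=bot.camera("top");w=bot.camera("wrist")
for n,c in(("scene",s),("top",t),("wrist",w)):
  for r in bot.landmark_of(n,"spot")[:1]: print(n,r["p"],r["pixel"],at(c,r["pixel"],.008))
a=s["color"][140:260,220:350];b=t["color"][140:260,110:240]
im=np.hstack([cv2.resize(x,None,fx=3,fy=3,interpolation=2) for x in(a,b)])
cv2.imwrite("pics/st7.png",im[...,::-1])
import pickle;pickle.dump((s,t,w),open("c7.pkl","wb"))
```

```text
[0.4141 0.1417 0.1107] [179.9885   0.0028  40.4838] [-0.442  -0.7241 -3.9093]
scene 0.64 [316.5, 176.1] [0.503  0.2581 0.008 ]
top 0.55 [184.6, 190.4] [0.5057 0.2487 0.008 ]
wrist 0.85 [231.2, 7.7] [0.5098 0.2506 0.008 ]
```

View pics/st7.png

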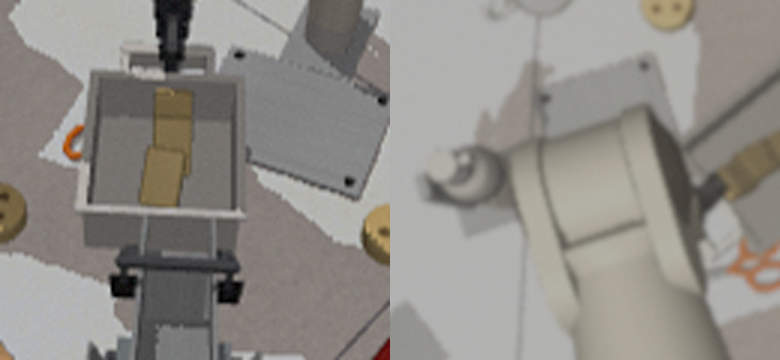

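Run:
```python
from h import *
import pickle;s,t,w=pickle.load(open("c7.pkl","rb"))
np.set_printoptions(precision=4,suppress=True)
A=[at(s,(220+x/3,140+y/3),.009)[:2] for x,y in((240,55),(383,100),(348,181))]
B=[at(t,(x/1.55,y/1.55),.009)[:2] for x,y in((303,252),(250,268),(325,322),(270,338))]
print(A,B,np.mean(B,0),(A[0]+A[2])/2,(A[0]+A[1])/2)
ang=lambda d:np.degrees(np.arctan2(d[1],d[0]))
print(ang(B[0]-B[2]),ang(B[1]-B[3]),ang(B[1]-B[0])-90,ang(A[1]-A[0]),ang(A[2]-A[1]))
for n,c in(("scene",s),("top",t)):
  o,d=ray(c,{"scene":(337,103),"top":(126,197)}[n]); print(n,at(c,{"scene":(337,103),"top":(126,197)}[n],.233))
```

```text
[array([0.4066, 0.2826]), array([0.5754, 0.3431]), array([0.6165, 0.2191])] [array([0.6122, 0.2121]), array([0.5703, 0.3397]), array([0.4425, 0.152 ]), array([0.4017, 0.2823])] [0.5067 0.2466] [0.5115 0.2509] [0.491  0.3128]
19.500373051058858 18.79752427692757 18.14583318910985 19.698894751429503 -71.6867596627199
scene [0.4574 0.3813 0.233 ]
top [0.4551 0.3814 0.233 ]
```

Request:
send_rows --moves '[-0.14,0.33,0,0,0,0.5,1,-0.14,0.33,0,0,0,0.8,1,-0.14,0.33,0,0,0,0.8,1,-0.14,0.33,0,0,0,0.8,1,-0.14,0.33,0,0,0,0.8,1,-0.14,0.33,0,0,0,0.8,1,-0.14,0.33,0,0,0,0.8,1,-0.14,0.33,0,0,0,0.8,1]'

```text
time: 16.52
ee_pos: [0.3866, 0.2079, 0.1106]
tcp_rot: [-180.0, 0.0, 93.1]
wrist_force: [1.1, -0.4, -3.9]
opening: 0.012
grasp_force: 111.1
```

Request:
send_rows --moves '[0,0,0,0,0,0.8,1,0,0,0,0,0,0.8,1,0,0,-0.4,0,0,0.3,1,0,0,-0.5,0,0,0,1,0,0,-0.5,0,0,0,1,0,0,0,0,0,0,1]'

```text
time: 17.27
ee_pos: [0.3859, 0.2074, 0.0744]
tcp_rot: [-179.9, 0.0, 109.2]
wrist_force: [0.2, -0.2, -3.0]
opening: 0.0124
grasp_force: 111.0
```

Run:
```python
from h import *
np.set_printoptions(precision=4,suppress=True)
o=bot.get_obs();p=o["ee_pos"];print(p,o["tcp_rot"],o["wrist_force"],o["q"])
s=bot.camera("scene");t=bot.camera("top");w=bot.camera("wrist")
for n,c in(("scene",s),("top",t),("wrist",w)):
  for q,z in(("tub",p[2]-.0366),("spot",.008)):
   for r in bot.landmark_of(n,q)[:2]: print(n,q,r["p"],r["pixel"],at(c,r["pixel"],z))
  for r in bot.trace(n,"tub")[:1]:
   ys,xs=np.where(r["region"]);P=np.array([at(c,x,p[2]+.033)[:2] for x in zip(xs,ys)],np.float32);print(np.round(cv2.minAreaRect(P*1000),1) if 0 else cv2.minAreaRect(P*1000))
```

```text
[0.3859 0.2074 0.0744] [-179.869     0.0239  109.18  ] [ 0.1867 -0.2485 -3.0344] [ 28.261  -10.4656 -22.1118  78.4868  -0.0029  99.0811]
scene tub 0.97 [317.0, 173.6] [0.5104 0.2462 0.0378]
scene tub 0.27 [219.1, 213.3] [ 0.3882 -0.0967  0.0378]
scene spot 0.64 [318.5, 173.7] [0.5013 0.2717 0.008 ]
scene spot 0.16 [169.3, 284.2] [ 0.4493 -0.3477  0.008 ]
((498.80914306640625, 219.51910400390625), (225.38397216796875, 209.01805114746094), 17.774892807006836)
top tub 0.84 [180.8, 189.3] [0.506  0.2564 0.0378]
top spot 0.46 [180.3, 206.1] [0.4465 0.262  0.008 ]
((488.27899169921875, 235.1231231689453), (227.86380004882812, 163.0219268798828), 19.5689754486084)
((433.990966796875, 242.93624877929688), (125.88568115234375, 119.7979736328125), 19.63443374633789)
```

Request:
send_rows --moves '[0,0,-0.4,0,0,0,1,0,0,-0.4,0,0,0,1,0,0,-0.25,0,0,0,1,0,0,0,0,0,0,1]'

```text
time: 18.38
ee_pos: [0.3862, 0.2077, 0.0488]
tcp_rot: [-179.9, 0.0, 109.2]
wrist_force: [0.0, -0.9, -3.2]
opening: 0.0123
grasp_force: 111.0
```

Request:
send_rows --moves '[0,0,-0.12,0,0,0,1,0,0,0,0,0,0,1]'

```text
time: 18.62
ee_pos: [0.3866, 0.2079, 0.0465]
tcp_rot: [180.0, -0.0, 109.2]
wrist_force: [-0.5, 0.2, -3.4]
opening: 0.012
grasp_force: 111.0
```

Request:
send_rows --moves '[0,0,-0.1,0,0,0,1,0,0,0,0,0,0,1]'

```text
time: 18.88
ee_pos: [0.387, 0.2081, 0.0447]
tcp_rot: [179.9, -0.0, 109.2]
wrist_force: [-1.2, 0.3, 1.9]
opening: 0.0124
grasp_force: 112.1
```

Request:
send_rows --moves '[0,0,-0.1,0,0,0,1,0,0,0,0,0,0,1]'

```text
time: 19.12
ee_pos: [0.3868, 0.208, 0.0444]
tcp_rot: [179.9, -0.0, 109.2]
wrist_force: [-12.7, -5.9, 25.9]
opening: 0.0126
grasp_force: 115.6
```

Request:
send_rows --moves '[0,0,0.12,0,0,0,1,0,0,0,0,0,0,0.2,0,0,0,0,0,0,0.2,0,0,0,0,0,0,0.2,0,0,0.5,0,0,0,0.2,0,0,1,0,0,0,0.2,0,0,1,0,0,0,0.2,0,0,1,0,0,0,0.2]'

```text
time: 20.12
ee_pos: [0.3867, 0.2079, 0.1337]
tcp_rot: [180.0, -0.0, 109.2]
wrist_force: [-0.2, 0.6, 0.3]
opening: 0.0343
grasp_force: 0.0
```

Request:
send_rows --moves '[0,0,1,0,0,0,0.2,0,0,1,0,0,0,0.2,0,0,1,0,0,0,0.2,0,0,0,0,0,0,0.2]'

```text
time: 20.62
ee_pos: [0.3873, 0.2083, 0.2094]
tcp_rot: [179.8, -0.0, 109.2]
wrist_force: [0.3, -0.2, 0.4]
opening: 0.0341
grasp_force: 0.0
```

Run:
```python
from h import *
np.set_printoptions(precision=4,suppress=True)
o=bot.get_obs();p=o["ee_pos"];print(p,o["tcp_rot"],o["wrist_force"],o["q"])
s=bot.camera("scene");t=bot.camera("top");w=bot.camera("wrist")
for n,c in(("scene",s),("top",t),("wrist",w)):
  for r in bot.landmark_of(n,"tub")[:1]: print(n,r["p"],at(c,r["pixel"],.008))
  for r in bot.trace(n,"tub")[:1]:
   ys,xs=np.where(r["region"]);P=np.array([at(c,x,.078)[:2] for x in zip(xs,ys)],np.float32);print(cv2.minAreaRect(P*1000))
  for r in bot.trace(n,"board_bar0_mid")[:6]:
   ys,xs=np.where(r["region"]);P=np.array([at(c,x,.037)[:2] for x in zip(xs,ys)],np.float32);print(r["p"],r["extent"],cv2.minAreaRect(P*1000))
a=w["color"][:,:];b=t["color"][175:255,285:365]
save(w,"w8.png");save(t,"t8.png",(285,170,365,250),6)
# tan blobs on the board
hsv=cv2.cvtColor(b,cv2.COLOR_RGB2HSV);print(hsv[197-175,320-285],hsv[230-175,305-285])
```

```text
[0.3873 0.2083 0.2094] [179.7944  -0.0336 109.2219] [ 0.3305 -0.181   0.3897] [ 28.2687 -10.657   -7.3595  93.0891   0.0008  99.0468]
scene 0.56 [0.5134 0.2378 0.008 ]
((495.09698486328125, 219.0424346923828), (228.60548400878906, 213.03384399414062), 19.67932891845703)
top 0.82 [0.5224 0.2449 0.008 ]
((490.373779296875, 234.14205932617188), (229.1283721923828, 168.37237548828125), 20.380332946777344)
0.72 [313.9, 192.3, 324.0, 206.8] ((479.886474609375, -251.87515258789062), (36.27078628540039, 58.91850280761719), 89.85824584960938)
0.29 [186.0, 202.1, 211.2, 217.6] ((430.0386047363281, 183.90049743652344), (20.65831756591797, 99.34010314941406), 17.84852409362793)
((488.6114807128906, 239.1182861328125), (224.9121856689453, 162.43357849121094), 19.248598098754883)
0.61 [336.6, 152.0, 381.0, 196.0] ((488.3325500488281, 245.08328247070312), (45.12311935424805, 50.89692306518555), 15.943377494812012)
[ 20  80 176] [ 16  84 174]
```

View pics/t8.png

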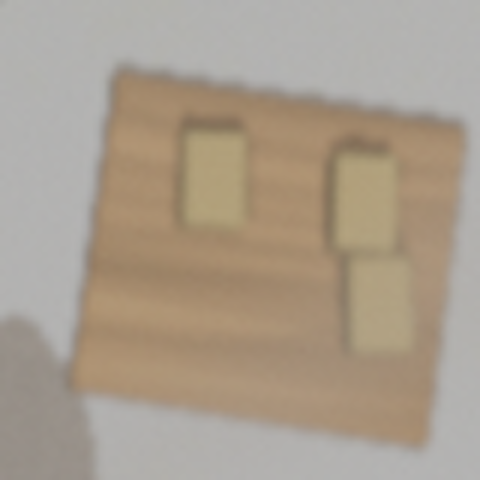

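View pics/w8.png

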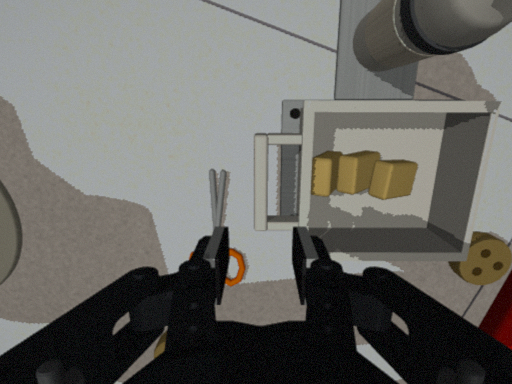

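```bash
cat > bars.py <<'E'
from h import *
def bars(c,roi=(290,175,368,250),z=.037):
    S=8;x0,y0,x1,y1=roi
    b=cv2.resize(c["color"][y0:y1,x0:x1],None,fx=S,fy=S,interpolation=2)
    lab=cv2.cvtColor(b,cv2.COLOR_RGB2HSV).astype(int)
    m=((lab[...,0]>=19)&(lab[...,0]<30)&(lab[...,1]>60)).astype(np.uint8)
    m=cv2.morphologyEx(m,cv2.MORPH_OPEN,np.ones((13,13)))
    for k in cv2.findContours(m,0,2)[0]:
        if cv2.contourArea(k)<2000: continue
        P=np.array([at(c,((p[0]+.5)/S-.5+x0,(p[1]+.5)/S-.5+y0),z)[:2]*1000 for p in k[:,0]],np.float32)
        print(np.round(np.hstack([np.array(v).ravel() for v in cv2.minAreaRect(P)]),1))
if __name__=="__main__":
    bars(bot.camera("top"))
E
python3 bars.py
```

```text
[ 436.7 -346.3  121.5   45.     6.9]
[ 478.8 -252.    39.8   59.8   89.9]
```

Request:
send_rows --moves '[0.1,-0.97,0.3,0,0,0.44,-0.65,0.1,-0.97,0.3,0,0,0.44,-0.65,0.1,-0.97,0,0,0,0.44,-0.65,0.1,-0.97,0,0,0,0.44,-0.65,0.1,-0.97,0,0,0,0.44,-0.65,0.1,-0.97,0,0,0,0.44,-0.65,0.1,-0.97,0,0,0,0.44,-0.65,0.1,-0.97,0,0,0,0.44,-0.65]'

```text
time: 22.28
ee_pos: [0.4066, 0.0131, 0.2221]
tcp_rot: [180.0, 0.0, 139.6]
wrist_force: [0.4, 0.4, 0.1]
opening: 0.0705
grasp_force: 0.0
```

Request:
send_rows --moves '[0.26,-0.97,0,0,0,0.44,-0.65,0.26,-0.97,0,0,0,0.44,-0.65,0.26,-0.97,0,0,0,0.44,-0.65,0.26,-0.97,0,0,0,0.44,-0.65,0.26,-0.97,0,0,0,0.44,-0.65,0.26,-0.97,0,0,0,0.44,-0.65,0.26,-0.97,0,0,0,0.44,-0.65,0.26,-0.97,0,0,0,0.44,-0.65]'

```text
time: 23.28
ee_pos: [0.4588, -0.181, 0.222]
tcp_rot: [-180.0, -0.0, 169.8]
wrist_force: [0.5, -0.4, -0.5]
opening: 0.0706
grasp_force: 0.0
```

Request:
send_rows --moves '[0.26,-0.97,-0.5,0,0,0.44,-0.65,0.26,-0.97,-0.8,0,0,0.44,-0.65,0.26,-0.97,-0.8,0,0,0.35,-0.65,0,0,-0.8,0,0,0,-0.65,0,0,0,0,0,0,-0.65]'

```text
time: 23.9
ee_pos: [0.4773, -0.2527, 0.148]
tcp_rot: [179.9, -0.2, -179.7]
wrist_force: [0.7, -0.3, -0.2]
opening: 0.0703
grasp_force: 0.0
```

Run:
```python
from h import *
np.set_printoptions(precision=4,suppress=True)
o=bot.get_obs();print(o["ee_pos"],o["tcp_rot"],o["q"],o["opening"])
c=bot.camera("wrist");save(c,"w9.png",None,1.2)
for r in bot.landmark_of("wrist","board_bar0_mid"): print(r["p"],r["pixel"],at(c,r["pixel"],.026))
for r in bot.trace("wrist","board_bar0_mid"):
   ys,xs=np.where(r["region"]);P=np.array([at(c,x,.037)[:2] for x in zip(xs,ys)],np.float32);print(r["p"],r["extent"],cv2.minAreaRect(P*1000))
```

```text
[ 0.4773 -0.2527  0.148 ] [ 179.9136   -0.1543 -179.7319] [-27.8985   2.9084  -1.3259  85.9425   0.0034 -28.1665] 0.07027130117666416
0.66 [261.2, 189.1] [ 0.4815 -0.2517  0.026 ]
0.55 [240.5, 156.6, 285.6, 218.6] ((476.1227722167969, -250.76470947265625), (39.20537567138672, 60.75741195678711), 88.7335205078125)
```

View pics/w9.png

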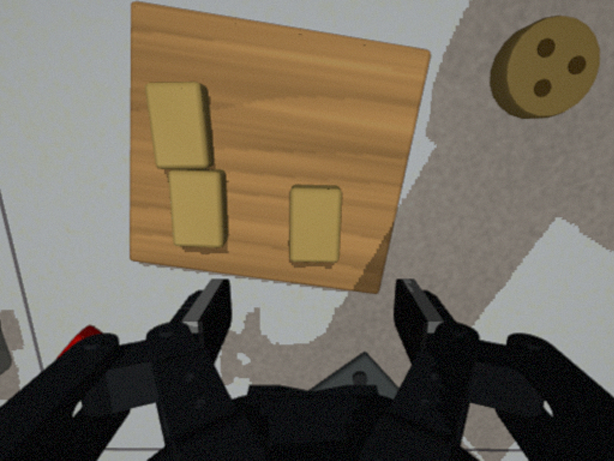

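Picture: bar A at (315,225) is aligned between the fingers. B is at (197,208) and C at (178,125), nearer the robot. Grasping A.

Request:
send_rows --moves '[0,0.05,-1,0,0,0,-0.5,0,0,-1,0,0,0,-0.5,0,0,-1,0,0,0,-0.5,0,0,-1,0,0,0,-0.5,0,0,-0.8,0,0,0,-0.5,0,0,-0.4,0,0,0,-0.5,0,0,0,0,0,0,1,0,0,0,0,0,0,1]' --squeeze 40

```text
time: 25.05
ee_pos: [0.4788, -0.252, 0.021]
tcp_rot: [-179.9, 0.1, -179.7]
wrist_force: [-0.0, 0.9, -0.7]
opening: 0.039
grasp_force: 41.7
```

Request:
send_rows --moves '[0,0,0,0,0,0,1,0,0,0,0,0,0,1,0,0,0.5,0,0,0,1,0,0,1,0,0,0,1,0,0,1,0,0,0,1]'

```text
time: 25.68
ee_pos: [0.4779, -0.2516, 0.0833]
tcp_rot: [180.0, -0.0, -179.7]
wrist_force: [0.1, 0.1, -0.4]
opening: 0.039
grasp_force: 41.8
```

Request:
send_rows --moves '[-0.3,0.3,1,0,0,0,1,-0.3,0.9,1,0,0,0,1,-0.3,0.95,1,0,0,0,1,-0.3,0.95,1,0,0,0,1,-0.3,0.95,0.4,0,0,0,1,-0.3,0.95,0,0,0,0,1,-0.3,0.95,0,0,0,0,1,-0.2,0.95,0,0,0,0,1]'

```text
time: 26.68
ee_pos: [0.4201, -0.0784, 0.1928]
tcp_rot: [-180.0, 0.0, -179.7]
wrist_force: [0.2, 0.3, 0.0]
opening: 0.0389
grasp_force: 41.8
```

Request:
send_rows --moves '[0,0.95,0,0,0,0.3,1,0,0.95,0,0,0,0.3,1,0,0.95,0,0,0,0.3,1,0,0.95,0,0,0,0.3,1,0,0.95,0,0,0,0.3,1,0,0.95,0,0,0,0.3,1,0,0.95,0,0,0,0.3,1,0.6,0.9,0,0,0,0.1,1]'

```text
time: 27.68
ee_pos: [0.4352, 0.1104, 0.1931]
tcp_rot: [-180.0, 0.1, -160.7]
wrist_force: [0.1, -0.3, -0.7]
opening: 0.0391
grasp_force: 41.8
```

Request:
send_rows --moves '[0.95,0.9,0,0,0,0,1,0.95,0.9,0,0,0,0,1,0.95,0.9,0,0,0,0,1,0.95,0.9,0,0,0,0,1,0.95,0.9,0,0,0,0,1,0,0,0,0,0,0,1]'

```text
time: 28.42
ee_pos: [0.555, 0.2231, 0.1915]
tcp_rot: [-180.0, -0.1, -160.7]
wrist_force: [-0.0, -0.5, -0.3]
opening: 0.0386
grasp_force: 41.8
```

Request:
send_rows --moves '[0.63,0.8,0,0,0,0,1,0,0,-1,0,0,0,1,0,0,-1,0,0,0,1,0,0,-1,0,0,0,1,0,0,-1,0,0,0,1,0,0,-1,0,0,0,1,0,0,-0.9,0,0,0,1,0,0,0,0,0,0,1]'

```text
time: 29.42
ee_pos: [0.5696, 0.2414, 0.0465]
tcp_rot: [-180.0, 0.1, -160.8]
wrist_force: [-5.6, -3.1, 6.9]
opening: 0.0392
grasp_force: 68.5
```

Request:
send_rows --moves '[0,0,0,0,0,0,-0.15,0,0,0,0,0,0,-0.15,0,0,0.6,0,0,0,-0.15,0,0,1,0,0,0,-0.15,0,0,1,0,0,0,-0.15,0,0,1,0,0,0,-0.15,0,0,1,0,0,0,-0.15,0,0,1,0,0,0,-0.15]'

```text
time: 30.42
ee_pos: [0.57, 0.2421, 0.1865]
tcp_rot: [180.0, 0.0, -160.8]
wrist_force: [-1.1, -0.6, -0.2]
opening: 0.0492
grasp_force: 0.0
```

```bash
python3 - <<'E'
from h import *
import pickle
o=bot.get_obs();print(o["ee_pos"],o["opening"])
w=bot.camera("wrist");t=bot.camera("top");pickle.dump((w,t),open("c10.pkl","wb"))
for n,c in(("wrist",w),("top",t)):
  for r in bot.landmark_of(n,"tub")[:1]: print(n,r["p"],at(c,r["pixel"],.008))
a=cv2.resize(t["color"][175:250,290:368],(400,384),interpolation=2)
cv2.imwrite("pics/c10.png",cv2.resize(np.hstack([w["color"],a]),(790,333))[...,::-1])
E
python3 bars.py
```

```text
[0.5700429  0.2421188  0.18652976] 0.04919740067924896
top 0.92 [0.51603995 0.26007695 0.008     ]
[ 436.6 -345.7  120.6   43.7    5. ]
```

View pics/c10.png

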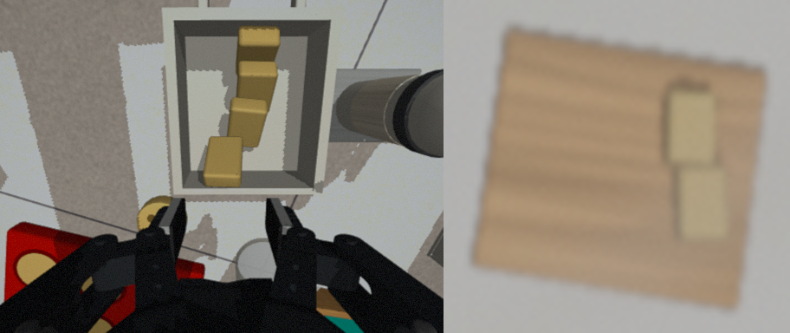

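Picture: the tub (250,105) holds four bars in a row. On the board, B is at (691,125) and C at (703,203). Going for B.

Request:
send_rows --moves '[-0.86,-0.95,0.1,0,0,0,-0.5,-0.86,-0.95,0,0,0,0,-0.5,-0.86,-0.95,0,0,0,0,-0.5,-0.86,-0.95,0,0,0,0,-0.5,-0.86,-0.95,0,0,0,0,-0.5,-0.86,-0.95,0,0,0,0,-0.5,-0.86,-0.95,0,0,0,0,-0.5,0,-0.98,0,0,0,-0.2,-0.5]'

```text
time: 31.68
ee_pos: [0.4181, 0.0507, 0.1863]
tcp_rot: [180.0, -0.1, -162.5]
wrist_force: [0.0, 0.1, 1.0]
opening: 0.0639
grasp_force: 0.0
```

Request:
send_rows --moves '[0,-0.98,0,0,0,-0.3,-0.65,0,-0.98,0,0,0,-0.3,-0.65,0,-0.98,0,0,0,-0.3,-0.65,0,-0.98,0,0,0,-0.3,-0.65,0,-0.98,0,0,0,-0.3,-0.65,0,-0.98,0,0,0,-0.3,-0.65,0,-0.98,0,0,0,-0.3,-0.65,0.2,-0.98,0,0,0,0,-0.65]'

```text
time: 32.67
ee_pos: [0.424, -0.1453, 0.186]
tcp_rot: [180.0, -0.1, 179.4]
wrist_force: [0.4, -0.2, -0.7]
opening: 0.0702
grasp_force: 0.0
```

Request:
send_rows --moves '[0.2,-0.98,0,0,0,0,-0.65,0.2,-0.98,0,0,0,0,-0.65,0.2,-0.98,0,0,0,0,-0.65,0.2,-0.98,0,0,0,0,-0.65,0.2,-0.98,0,0,0,0,-0.65,0.3,-0.98,-0.4,0,0,0,-0.65,0.3,-0.9,-0.6,0,0,0,-0.65,0,0,0,0,0,0,-0.65]'

```text
time: 33.67
ee_pos: [0.4637, -0.3145, 0.1593]
tcp_rot: [179.9, -0.2, 179.4]
wrist_force: [-0.0, 0.7, 0.0]
opening: 0.0704
grasp_force: 0.0
```

```bash
cat > wb.py <<'E'
from h import *
np.set_printoptions(precision=4,suppress=True)
o=bot.get_obs();print(o["ee_pos"],o["tcp_rot"],o["q"][5],o["opening"])
c=bot.camera("wrist");save(c,"wb.png",None,1.2)
hsv=cv2.cvtColor(c["color"],cv2.COLOR_RGB2HSV)
for r in bot.landmark_of("wrist","board_bar0_mid"): print(r["p"],r["pixel"],at(c,r["pixel"],.026),hsv[int(r["pixel"][1]),int(r["pixel"][0])])
for r in bot.trace("wrist","board_bar0_mid"):
   ys,xs=np.where(r["region"]);P=np.array([at(c,x,.037)[:2] for x in zip(xs,ys)],np.float32);print(r["p"],r["extent"],cv2.minAreaRect(P*1000))
E
python3 wb.py
```

```text
[ 0.4637 -0.3145  0.1593] [179.8691  -0.2078 179.3667] -33.507266182722425 0.07043675861175867
0.55 [195.2, 88.7, 249.9, 156.7] ((404.9452209472656, -348.5152893066406), (58.55250930786133, 39.864192962646484), 1.0847574472427368)
```

Request:
send_rows --moves '[-0.9,-0.5,0,0,0,0,-0.65,-0.9,-0.5,0,0,0,0.05,-0.65,-0.5,-0.36,-0.6,0,0,0,-0.65,0,0,-1,0,0,0,-0.5,0,0,-1,0,0,0,-0.5,0,0,-1,0,0,0,-0.5,0,0,-0.6,0,0,0,-0.5,0,0,0,0,0,0,-0.5]'

```text
time: 34.83
ee_pos: [0.4068, -0.3475, 0.0566]
tcp_rot: [180.0, -0.0, 179.9]
wrist_force: [-0.4, -0.3, -0.2]
opening: 0.0637
grasp_force: 0.0
```

```bash
python3 wb.py
python3 - <<'E'
from bars import *
bars(bot.camera("top"))
E
```

```text
[ 0.4068 -0.3475  0.0566] [179.9571  -0.0469 179.8949] -40.39782388677104 0.06369640785729654
[ 386.9 -349.    21.4   33.3    1.1]
[ 462.2 -342.9   63.    39.     0.9]
```

Request:
send_rows --moves '[-0.04,-0.05,-0.7,0,0,0,-0.5,0,0,-0.7,0,0,0,-0.5,0,0,0,0,0,0,-0.5,0,0,0,0,0,0,1,0,0,0,0,0,0,1,0,0,0,0,0,0,1,0,0,0,0,0,0,1]'

```text
time: 35.9
ee_pos: [0.4064, -0.3496, 0.0226]
tcp_rot: [-180.0, 0.0, 179.9]
wrist_force: [0.2, -0.2, 3.0]
opening: 0.039
grasp_force: 40.6
```

Request:
send_rows --moves '[0,0,0.6,0,0,0,1,0,0,1,0,0,0,1,0,0,1,0,0,0,1,0,0,1,0,0,0,1,0,0,1,0,0,0,1,0,0,1,0,0,0,1,0,0,1,0,0,0,1,0.1,0.95,0,0,0,0.2,1]'

```text
time: 36.9
ee_pos: [0.409, -0.3266, 0.1899]
tcp_rot: [-179.9, 0.2, -178.5]
wrist_force: [0.1, 1.2, -1.2]
opening: 0.0387
grasp_force: 40.2
```

Request:
send_rows --moves '[0,1,0,0,0,0.1,1,0,1,0,0,0,0.1,1,0,1,0,0,0,0.1,1,0,1,0,0,0,0.1,1,0,1,0,0,0,0.1,1,0,1,0,0,0,0.1,1,0,1,0,0,0,0.1,1,0,1,0,0,0,0.1,1]'

```text
time: 37.9
ee_pos: [0.4084, -0.1248, 0.188]
tcp_rot: [-180.0, 0.0, -171.5]
wrist_force: [0.2, 0.5, -0.4]
opening: 0.0389
grasp_force: 40.2
```

Request:
send_rows --moves '[0,1,0,0,0,0.1,1,0,1,0,0,0,0.1,1,0,1,0,0,0,0.1,1,0,1,0,0,0,0.1,1,0,1,0,0,0,0.1,1,0,1,0,0,0,0.1,1,0.4,1,0,0,0,0.1,1,0.5,1,0,0,0,0.1,1]'

```text
time: 38.9
ee_pos: [0.4311, 0.0753, 0.1882]
tcp_rot: [-180.0, 0.1, -164.6]
wrist_force: [-0.5, -0.0, -0.4]
opening: 0.039
grasp_force: 40.2
```

Request:
send_rows --moves '[0.5,1,0,0,0,0.1,1,0.5,1,0,0,0,0.1,1,0.5,1,0,0,0,0.1,1,0.5,1,0,0,0,0.1,1,0.5,0.9,0,0,0,0.06,1,0.4,0.6,0,0,0,0,1,0,0,0,0,0,0,1]'

```text
time: 39.78
ee_pos: [0.5038, 0.2124, 0.187]
tcp_rot: [-180.0, -0.0, -160.7]
wrist_force: [0.6, -0.2, -1.4]
opening: 0.0394
grasp_force: 40.2
```

Request:
send_rows --moves '[0.03,0.4,-0.5,0,0,0,1,0,0,-1,0,0,0,1,0,0,-1,0,0,0,1,0,0,-1,0,0,0,1,0,0,-1,0,0,0,1,0,0,-0.6,0,0,0,1,0,0,0,0,0,0,1]'

```text
time: 40.65
ee_pos: [0.5095, 0.2231, 0.065]
tcp_rot: [-180.0, 0.9, -160.8]
wrist_force: [12.8, 0.9, 24.1]
opening: 0.0393
grasp_force: 69.5
```

Request:
send_rows --moves '[0,0,-0.3,0,0,0,1,0,0,0,0,0,0,1]'

```text
time: 40.9
ee_pos: [0.5113, 0.2236, 0.0617]
tcp_rot: [-180.0, 1.2, -160.8]
wrist_force: [8.0, -4.0, 50.3]
opening: 0.0392
grasp_force: 77.7
```

Request:
send_rows --moves '[0,0,0.5,0,0,0,1,0,0,0,0,0,0,1]'

```text
time: 41.15
ee_pos: [0.5045, 0.2217, 0.0653]
tcp_rot: [-180.0, 0.1, -160.7]
wrist_force: [2.3, -1.9, 11.4]
opening: 0.0393
grasp_force: 70.5
```

Request:
send_rows --moves '[0,0,0,0,0,0,-0.15,0,0,0,0,0,0,-0.15,0,0,0.6,0,0,0,-0.15,0,0,1,0,0,0,-0.15,0,0,1,0,0,0,-0.15,0,0,1,0,0,0,-0.15,0,0,1,0,0,0,-0.15,0,0,0.5,0,0,0,-0.15]'

```text
time: 42.15
ee_pos: [0.5047, 0.2221, 0.194]
tcp_rot: [180.0, 0.1, -160.7]
wrist_force: [-0.0, 0.8, -0.4]
opening: 0.0492
grasp_force: 0.0
```

```bash
python3 - <<'E'
from h import *
np.set_printoptions(precision=3,suppress=True)
o=bot.get_obs();print(o["ee_pos"],o["tcp_rot"])
w=bot.camera("wrist");t=bot.camera("top");s=bot.camera("scene")
for n,c in(("wrist",w),("top",t),("scene",s)):
  for r in bot.landmark_of(n,"tub")[:1]: print(n,r["p"],at(c,r["pixel"],.008))
  for r in bot.trace(n,"tub")[:1]:
    ys,xs=np.where(r["region"]);P=np.array([at(c,x,.078)[:2] for x in zip(xs,ys)],np.float32);print(cv2.minAreaRect(P*1000))
  # tan blobs in world around tub
  h=cv2.cvtColor(c["color"],cv2.COLOR_RGB2HSV).astype(int)
  m=((h[...,0]>=18)&(h[...,0]<30)&(h[...,1]>75)).astype(np.uint8)
  for k in cv2.findContours(m,0,2)[0]:
    if cv2.contourArea(k)<25: continue
    P=np.array([at(c,p,.04)[:2] for p in k[:,0]])
    if np.linalg.norm(P.mean(0)-[.51,.25])<.16:
      D=P-[.51,.25];x=D@[.946,.326];y=D@[-.326,.946]
      print(n,"blob tub x",x.min(),x.max(),"y",y.min(),y.max(),cv2.contourArea(k))
E
python3 bars.py
```

```text
[0.505 0.222 0.194] [ 179.989    0.109 -160.704]
wrist 0.97 [0.513 0.243 0.008]
((488.41815185546875, 238.8330535888672), (222.11019897460938, 162.91400146484375), 19.316078186035156)
wrist blob tub x -0.053664754590543345 0.010687615939701762 y -0.045595712027271446 -0.01907955596062605 1161.0
wrist blob tub x -0.07769700212740532 0.10973031358131258 y -0.0778754322323274 0.029488693950283036 6595.5
top 0.61 [0.506 0.256 0.008]
((502.07244873046875, 195.5123291015625), (228.73143005371094, 87.08926391601562), 14.147825241088867)
top blob tub x -0.07023804208595355 0.01413569164777914 y -0.04500988541562979 0.018065681995969352 205.5
top blob tub x 0.0548439536802129 0.0859109106075209 y -0.06591124055236265 -0.03210793170390032 45.5
scene 0.61 [0.515 0.255 0.008]
((497.12493896484375, 220.53369140625), (227.53677368164062, 208.61891174316406), 18.58244514465332)
scene blob tub x -0.08466810028885685 0.07783793456073182 y -0.0410550175936904 0.05332594326875337 582.5
[ 466.7 -342.3   39.    58.9   88.5]
```

Request:
send_rows --moves '[-0.54,-0.97,0,0,0,0,-0.5,-0.54,-0.97,0,0,0,0,-0.5,-0.54,-0.97,0,0,0,0,-0.5,-0.54,-0.97,0,0,0,0,-0.5,-0.54,-0.97,0,0,0,0,-0.5,-0.54,-0.97,0,0,0,0,-0.5,-0.54,-0.97,0,0,0,-0.1,-0.5,0,-0.98,0,0,0,-0.3,-0.65]'

```text
time: 43.65
ee_pos: [0.4091, 0.0269, 0.1921]
tcp_rot: [-180.0, 0.0, -164.2]
wrist_force: [0.6, 1.2, 0.3]
opening: 0.071
grasp_force: 0.0
```

Request:
send_rows --moves '[0,-0.98,0,0,0,-0.3,-0.65,0,-0.98,0,0,0,-0.3,-0.65,0,-0.98,0,0,0,-0.3,-0.65,0,-0.98,0,0,0,-0.3,-0.65,0,-0.98,0,0,0,-0.3,-0.65,0,-0.98,0,0,0,-0.3,-0.65,0,-0.98,0,0,0,-0.3,-0.65,0.3,-0.98,0,0,0,0,-0.65]'

```text
time: 44.65
ee_pos: [0.4171, -0.1692, 0.1921]
tcp_rot: [-180.0, 0.0, 177.8]
wrist_force: [0.0, -0.2, 0.3]
opening: 0.0704
grasp_force: 0.0
```

Request:
send_rows --moves '[0.3,-0.98,0,0,0,0,-0.65,0.3,-0.98,0,0,0,0,-0.65,0.3,-0.98,0,0,0,0,-0.65,0.3,-0.98,0,0,0,0,-0.65,0.3,-0.98,0,0,0,0,-0.65,0.3,-0.98,-0.6,0,0,0,-0.65,0.3,-0.95,-0.8,0,0,0,-0.65,0,-0.5,0,0,0,0,-0.65]'

```text
time: 45.65
ee_pos: [0.4692, -0.352, 0.155]
tcp_rot: [179.9, -0.2, 177.8]
wrist_force: [-0.5, 1.3, -0.6]
opening: 0.0706
grasp_force: 0.0
```

```bash
python3 wb.py; python3 bars.py
```

```text
[ 0.4692 -0.352   0.155 ] [179.8868  -0.1633 177.78  ] -34.65421819865657 0.070551410485125
[ 458.2 -342.6   38.8   42.7   89.3]
```

Request:
send_rows --moves '[-0.1,0.4,0,0,0,0.05,-0.65,0,0,-1,0,0,0,-0.5,0,0,-1,0,0,0,-0.5,0,0,-1,0,0,0,-0.5,0,0,-1,0,0,0,-0.5,0,0,-0.9,0,0,0,-0.5,0,0,-0.4,0,0,0,-0.5,0,0,0,0,0,0,-0.5]'

```text
time: 46.85
ee_pos: [0.4672, -0.341, 0.0247]
tcp_rot: [180.0, -0.0, 178.3]
wrist_force: [-0.0, -0.3, 0.8]
opening: 0.0641
grasp_force: 0.0
```

Request:
send_rows --moves '[0,0,0,0,0,0,1,0,0,0,0,0,0,1,0,0,0,0,0,0,1,0,0,0,0,0,0,1,0,0,0.6,0,0,0,1,0,0,1,0,0,0,1,0,0,1,0,0,0,1]'

```text
time: 47.72
ee_pos: [0.4673, -0.3416, 0.0912]
tcp_rot: [-180.0, 0.0, 178.2]
wrist_force: [0.1, -1.3, -0.7]
opening: 0.0382
grasp_force: 40.5
```

Request:
send_rows --moves '[-0.3,0.3,1,0,0,0,1,-0.3,1,1,0,0,0,1,-0.3,1,1,0,0,0,1,-0.3,1,1,0,0,0,1,-0.3,1,0.2,0,0,0,1,-0.3,1,0,0,0,0.1,1,-0.2,1,0,0,0,0.15,1,-0.2,1,0,0,0,0.15,1]'

```text
time: 48.72
ee_pos: [0.412, -0.1584, 0.1956]
tcp_rot: [-180.0, 0.1, -178.3]
wrist_force: [0.6, -0.4, -1.0]
opening: 0.0388
grasp_force: 40.5
```

Request:
send_rows --moves '[0,1,0,0,0,0.15,1,0,1,0,0,0,0.15,1,0,1,0,0,0,0.15,1,0,1,0,0,0,0.15,1,0,1,0,0,0,0.15,1,0,1,0,0,0,0.15,1,0,1,0,0,0,0.15,1,0,1,0,0,0,0.15,1]'

```text
time: 49.72
ee_pos: [0.4122, 0.0417, 0.1956]
tcp_rot: [-180.0, 0.1, -168.0]
wrist_force: [0.7, 0.2, -0.9]
opening: 0.0387
grasp_force: 40.5
```

Request:
send_rows --moves '[0.6,1,0,0,0,0.15,1,0.6,1,0,0,0,0.15,1,0.7,1,0,0,0,0.15,1,0.7,1,0,0,0,0.15,1,0.7,1,0,0,0,0.15,1,0.7,1,0,0,0,0.15,1,0.7,1,0,0,0,0,1,0,0,0,0,0,0,1]'

```text
time: 50.72
ee_pos: [0.5303, 0.217, 0.1946]
tcp_rot: [180.0, -0.0, -160.2]
wrist_force: [-0.7, -1.3, -1.3]
opening: 0.0386
grasp_force: 40.5
```

Request:
send_rows --moves '[0.23,0.9,0,0,0,0,1,0.23,0.9,0,0,0,0,1,0.23,0.85,0,0,0,0,1,0,0,-1,0,0,0,1,0,0,-1,0,0,0,1,0,0,-1,0,0,0,1,0,0,-1,0,0,0,1,0,0,0,0,0,0,1]'

```text
time: 51.72
ee_pos: [0.5459, 0.2809, 0.0934]
tcp_rot: [-180.0, -0.2, -160.3]
wrist_force: [-1.1, 0.4, 0.3]
opening: 0.0392
grasp_force: 40.5
```

Request:
send_rows --moves '[0,0,-0.6,0,0,0,1,0,0,0,0,0,0,1]'

```text
time: 51.98
ee_pos: [0.5468, 0.2818, 0.0791]
tcp_rot: [-180.0, -0.0, -160.3]
wrist_force: [0.8, -0.3, -0.8]
opening: 0.0385
grasp_force: 40.5
```

Request:
send_rows --moves '[0,0,-0.4,0,0,0,1,0,0,0,0,0,0,1]'

```text
time: 52.22
ee_pos: [0.5467, 0.282, 0.0688]
tcp_rot: [-180.0, -0.1, -160.3]
wrist_force: [0.7, -0.6, -0.3]
opening: 0.0391
grasp_force: 40.5
```

Request:
send_rows --moves '[0,0,-0.4,0,0,0,1,0,0,0,0,0,0,1]'

```text
time: 52.48
ee_pos: [0.5488, 0.2832, 0.0611]
tcp_rot: [179.9, 0.3, -160.3]
wrist_force: [4.0, 2.7, 7.3]
opening: 0.0386
grasp_force: 42.8
```

Request:
send_rows --moves '[0,0,0,0,0,0,-0.15,0,0,0,0,0,0,-0.15,0,0,0.6,0,0,0,-0.15,0,0,1,0,0,0,-0.15,0,0,1,0,0,0,-0.15,0,0,1,0,0,0,-0.15,0,0,1,0,0,0,-0.15,0,0,1,0,0,0,-0.15]'

```text
time: 53.48
ee_pos: [0.547, 0.2821, 0.2014]
tcp_rot: [180.0, 0.0, -160.3]
wrist_force: [-0.2, -0.6, -0.1]
opening: 0.049
grasp_force: 0.0
```

Request:
send_rows --moves '[0,-0.6,1,0,0,0,0.5,-0.3,-1,1,0,0,0,1,-0.3,-1,0.8,0,0,0,1,-0.4,-1,0,0,0,0,1,-0.4,0,0,0,0,0,1,0,0,0,0,0,0,1]'

```text
time: 54.22
ee_pos: [0.5115, 0.1921, 0.2701]
tcp_rot: [180.0, 0.0, -160.3]
wrist_force: [-0.5, 0.2, -0.3]
opening: 0.0001
grasp_force: 0.0
```

```bash
python3 - <<'E'
from h import *
np.set_printoptions(precision=4,suppress=True)
o=bot.get_obs();print(o["ee_pos"],o["tcp_rot"],o["q"],o["opening"])
w=bot.camera("wrist");t=bot.camera("top");s=bot.camera("scene")
for n,c in(("wrist",w),("top",t),("scene",s)):
  for q,z in(("tub",.008),("cap_top",.233),("slice_a",0),("jug",0)):
    for r in bot.landmark_of(n,q)[:2]: print(n,q,round(r["p"],2),r["pixel"],at(c,r["pixel"],z))
  h=cv2.cvtColor(c["color"],cv2.COLOR_RGB2HSV).astype(int)
  m=((h[...,0]>=17)&(h[...,0]<30)&(h[...,1]>75)).astype(np.uint8)
  for k in cv2.findContours(m,0,2)[0]:
    if cv2.contourArea(k)<25: continue
    P=np.array([at(c,p,.04)[:2] for p in k[:,0]]);D=P-[.51,.25];x=D@[.946,.326];y=D@[-.326,.946]
    if np.hypot(x.mean(),y.mean())<.16: print(n,"blob tub x",x.min(),x.max(),"y",y.min(),y.max(),cv2.contourArea(k))
E
python3 bars.py; rm -f pics/x.png
```

```text
[0.5115 0.1921 0.2701] [ 179.9876    0.0343 -160.2867] [20.581   5.5235 15.0227 99.4647  0.0119  0.8677] 0.0001388441742043431
wrist slice_a 0.96 [223.0, 263.9] [0.693  0.1932 0.    ]
wrist jug 0.67 [237.4, 26.4] [0.3602 0.1064 0.    ]
wrist jug 0.19 [294.5, 172.0] [0.5132 0.246  0.    ]
wrist blob tub x -0.07777505939866391 0.0843642581386675 y -0.07010485055542982 0.046625683121444626 5462.5
top tub 0.72 [200.6, 143.6] [0.6863 0.1959 0.008 ]
top tub 0.63 [183.3, 189.2] [0.5101 0.2538 0.008 ]
top cap_top 0.65 [271.4, 152.5] [ 0.6038 -0.0677  0.233 ]
top cap_top 0.24 [192.2, 189.3] [0.483  0.1764 0.233 ]
top slice_a 0.85 [202.6, 139.9] [0.703  0.1902 0.    ]
top slice_a 0.6 [219.9, 231.0] [0.3576 0.1122 0.    ]
top blob tub x -0.04998173736101949 0.003925620057111433 y -0.04500988541562979 -0.019576781842448897 57.5
scene tub 0.72 [316.9, 179.6] [0.514  0.2465 0.008 ]
scene cap_top 0.52 [337.5, 104.6] [0.4634 0.3759 0.233 ]
scene cap_top 0.43 [384.4, 196.5] [0.7724 0.1596 0.233 ]
scene slice_a 0.9 [220.6, 214.0] [ 0.3721 -0.0807  0.    ]
scene slice_a 0.58 [347.8, 218.6] [0.6852 0.1924 0.    ]
scene jug 0.66 [384.0, 197.5] [0.7239 0.3465 0.    ]
scene blob tub x -0.08441242949930537 0.07792593070020197 y -0.0410550175936904 0.06543455422147702 740.0
```

Request:
send_rows --moves '[0,0,0.8,0,0,0,1,-0.26,0.9,0,0,0,0,1,-0.26,0.9,0,0,0,0,1,-0.26,0.9,0,0,0,0,1,-0.26,0.9,0,0,0,0,1,-0.26,0.6,0,0,0,0,1,0,0,0,0,0,0,1]'

```text
time: 55.9
ee_pos: [0.4792, 0.2977, 0.2895]
tcp_rot: [-180.0, -0.0, -160.2]
wrist_force: [0.1, -0.8, -0.4]
opening: 0.0
grasp_force: 0.0
```

Run:
```python
from h import *
np.set_printoptions(precision=4,suppress=True)
print(bot.get_obs()["ee_pos"])
for n in("wrist","scene","top"):
  c=bot.camera(n)
  for r in bot.landmark_of(n,"cap_top")[:2]: print(n,r["p"],r["pixel"],at(c,r["pixel"],.233))
  if n!="top":
    for r in bot.trace(n,"cap_top")[:2]: print(n,r["extent"],r["p"],r["region"].sum())
```

```text
[0.4792 0.2977 0.2895]
wrist 0.71 [375.5, 221.8] [0.461  0.3819 0.233 ]
wrist [331.3, 194.2, 398.8, 242.4] 0.56 2099
wrist [206.0, 168.4, 237.2, 202.9] 0.51 707
scene 0.41 [339.9, 102.4] [0.4624 0.3901 0.233 ]
scene [294.8, 158.8, 305.0, 171.4] 0.55 104
scene [330.3, 101.6, 347.4, 112.5] 0.49 94
```

Cap at (0.460, 0.381). Moving over it and pressing.

Request:
send_rows --moves '[-0.19,0.83,0,0,0,0,1,-0.19,0.83,0,0,0,0,1,-0.19,0.83,0,0,0,0,1,-0.19,0.83,0,0,0,0,1,0,0,-0.8,0,0,0,1,0,0,-0.8,0,0,0,1,0,0,0,0,0,0,1]'

```text
time: 57.18
ee_pos: [0.4598, 0.3807, 0.248]
tcp_rot: [-179.9, -0.2, -160.2]
wrist_force: [-0.3, 0.3, 0.4]
opening: 0.0002
grasp_force: 0.0
```

Request:
send_rows --moves '[0,0,-0.4,0,0,0,1,0,0,-0.2,0,0,0,1,0,0,0,0,0,0,1]'

```text
time: 57.55
ee_pos: [0.4605, 0.3801, 0.2344]
tcp_rot: [-180.0, -0.0, -160.3]
wrist_force: [0.2, -0.1, 0.3]
opening: -0.0001
grasp_force: 0.0
```

Request:
send_rows --moves '[0,0,-0.15,0,0,0,1,0,0,-0.15,0,0,0,1,0,0,0,0,0,0,1]'

```text
time: 57.92
ee_pos: [0.4607, 0.3802, 0.2276]
tcp_rot: [180.0, 0.1, -160.3]
wrist_force: [-0.6, -0.8, 6.5]
opening: 0.0001
grasp_force: 3.0
```

Request:
send_rows --moves '[0,0,-0.1,0,0,0,1,0,0,-0.06,0,0,0,1,0,0,0,0,0,0,1]'

```text
time: 58.3
ee_pos: [0.4607, 0.3802, 0.2242]
tcp_rot: [180.0, 0.1, -160.3]
wrist_force: [-1.0, -1.2, 7.1]
opening: -0.0002
grasp_force: 4.1
```

Request:
send_rows --moves '[0,0,-0.08,0,0,0,1,0,0,0,0,0,0,1]'

```text
time: 58.55
ee_pos: [0.4608, 0.3802, 0.223]
tcp_rot: [179.9, 0.2, -160.3]
wrist_force: [-2.1, -2.9, 12.5]
opening: -0.0002
grasp_force: 6.0
```

Request:
send_rows --moves '[0,0,-0.06,0,0,0,1,0,0,0,0,0,0,1]'

```text
time: 58.8
ee_pos: [0.4608, 0.3802, 0.2229]
tcp_rot: [179.9, 0.3, -160.3]
wrist_force: [-4.8, -3.4, 19.8]
opening: -0.0
grasp_force: 9.9
```

Bottomed out: z stalled at 0.223 and the force reached 20 N. Releasing and lifting clear.

Request:
send_rows --moves '[0,0,0.5,0,0,0,1,0,0,0.8,0,0,0,1,0,0,1,0,0,0,1,0,0,1,0,0,0,1,-0.6,-0.3,0,0,0,0,1,-0.8,-0.6,0,0,0,0,1,-0.8,-0.8,0,0,0,0,1,-0.8,-0.8,0,0,0,0,1]'

```text
time: 59.8
ee_pos: [0.3849, 0.317, 0.3018]
tcp_rot: [-180.0, -0.0, -160.3]
wrist_force: [-0.7, -0.5, 0.5]
opening: 0.0003
grasp_force: 0.0
```

Request:
send_rows --moves '[-0.8,-0.8,0,0,0,0,1,-0.8,-0.8,0,0,0,0,1,0,0,0,0,0,0,1,0,0,0,0,0,0,1]'

```text
time: 60.3
ee_pos: [0.3459, 0.2779, 0.302]
tcp_rot: [180.0, 0.0, -160.3]
wrist_force: [-0.5, 0.9, 0.3]
opening: -0.0003
grasp_force: 0.0
```

Run:
```python
from h import *
np.set_printoptions(precision=3,suppress=True)
o=bot.get_obs();print(o["ee_pos"],o["wrist_force"])
for n in("scene","top"):
  c=bot.camera(n)
  for q,z in(("tub",.008),("cap_top",.233)):
    for r in bot.landmark_of(n,q)[:2]: print(n,q,round(r["p"],2),r["pixel"],at(c,r["pixel"],z))
  h=cv2.cvtColor(c["color"],cv2.COLOR_RGB2HSV).astype(int)
  m=((h[...,0]>=17)&(h[...,0]<30)&(h[...,1]>70)).astype(np.uint8)
  for k in cv2.findContours(m,0,2)[0]:
    if cv2.contourArea(k)<15: continue
    P=np.array([at(c,p,.04)[:2] for p in k[:,0]]);q=P.mean(0)
    if .3<q[0]<.8 and abs(q[1])<.45: print(n,"blob",q,cv2.contourArea(k),"tubxy",(q-[.51,.25])@np.array([[.946,-.326],[.326,.946]]))
```

```text
[0.346 0.278 0.302] [-0.518  0.851  0.313]
scene tub 0.68 [316.2, 178.7] [0.51  0.248 0.008]
scene cap_top 0.72 [219.1, 213.3] [ 0.5   -0.172  0.233]
scene cap_top 0.43 [336.0, 101.9] [0.452 0.384 0.233]
scene blob [0.7   0.175] 320.5 tubxy [ 0.156 -0.133]
scene blob [ 0.378 -0.094] 299.0 tubxy [-0.237 -0.283]
scene blob [0.506 0.253] 738.5 tubxy [-0.003  0.004]
top tub 0.84 [185.4, 188.9] [0.511 0.246 0.008]
top tub 0.17 [272.5, 157.3] [ 0.638 -0.078  0.008]
top cap_top 0.5 [128.5, 193.5] [0.466 0.374 0.233]
top cap_top 0.29 [271.5, 154.0] [ 0.599 -0.068  0.233]
top blob [ 0.363 -0.083] 184.0 tubxy [-0.248 -0.267]
top blob [0.497 0.212] 67.5 tubxy [-0.025 -0.031]
top blob [0.538 0.247] 438.0 tubxy [ 0.025 -0.012]
top blob [0.688 0.189] 185.0 tubxy [ 0.148 -0.115]
```

Only the two slices and the soap in the tub remain as tan blobs, and the tub is on the spot. Handing in.

```bash
python3 -c "
from workcell import bot
print(bot.job_done())"
```

```text
the job is handed in; nothing more can be done
None
```

I handed the job in with all six bars in the tub on the spray plate and the cap pressed fully down once and released. The final check used camera numbers only, because I had viewed 15 pictures against the limit of 14, and I pressed a board bar down on the soap in the tub with about 50 N at the wrist (gripper-body limit 40 N, wrist limit 120 N) before backing off.

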